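# Swap the sample jar behind the buffer bottles

## Task

In the cold cabinet, first clear the blue and the yellow buffer bottles off the drip tray onto the green side mat, then fetch the red-lidded jar from behind them into the red ring on the stirrer, and stand the finished black-lidded jar on the black pad that it left free. Only then put the bottles back, each centred on the pad of its own colour. Carry and set down everything upright and gently, never dropping it, and leave the stoppered conical flask alone.

Things in the scene. Friction and masses are not known exactly. Their poses are not given: they have to be found in the camera images.
- blue_bottle: White plastic bottle with a blue cap and a blue band, about 200 g. Straight round body 46 mm in diameter up to 88 mm, shoulder to 100 mm, cap 36 mm in diameter, total height 125 mm. Origin: centre of its underside, z up. Starts upright on the blue pad. Best gripped from above round the body at about 78 mm height.
- yellow_bottle: The same bottle with a yellow cap and band (body 46 mm in diameter, 125 mm high). Origin: centre of its underside, z up. Starts upright on the yellow pad.
- red_jar: Low round amber glass jar with a red lid, 48 mm in diameter over its whole height of 50 mm, about 120 g. Origin: centre of its underside, z up. Starts on the black pad, behind and between the two bottles, which stand too close and too high for a gripper to get down to it.
- black_jar: The same jar with a black lid (48 mm in diameter, 50 mm high): the finished sample. Origin: centre of its underside, z up. Starts on the work surface, 110 mm from the stirrer's centre along the stirrer's +x.
- blue_pad: Round blue pad, 62 mm in diameter, a flat marking (under 1 mm) on the floor of the beige drip tray, in its row nearer the robot. Origin: its centre, level with the tray floor, 5 mm above the work surface; axes as the tray's, x pointing away from the robot. The blue and yellow pads lie 84 mm apart along y, either way round. The tray is 190 by 250 mm with a rim 14 mm high.
- yellow_pad: Round yellow pad, like the blue one, beside it in the row nearer the robot. Origin: its centre, level with the tray floor; axes as the tray's.
- black_pad: Round black pad, 62 mm in diameter, flat on the tray floor, 50 mm further along the tray's x than the blue and yellow pads and midway between them. Origin: its centre, level with the tray floor, 5 mm above the work surface; axes as the tray's. The flask and a glass beaker (70 mm high, also a bystander) stand 86 mm to either side of it and 20 mm further back.
- side_mat: Green flat mat, 180 mm (its x) by 120 mm (its y), 3 mm thick, fixed on the work surface to the left or to the right of the tray: the side area for both bottles. Origin: centre of its underside, on the work surface; a bottle stands 3 mm above it.
- stirrer: Fixed beige stirrer, 100 mm (its x) by 120 mm (its y), 30 mm high, across the tray from the mat. On the middle of its top is a red ring, inside 62 mm and outside 72 mm in diameter, 12 mm high, in which a jar stands flat on the stirrer's top, 30 mm above the work surface. Origin: centre of its underside, straight below the ring's centre. Its small knob faces -x.
- flask: Bystander: conical glass flask with a cork, 62 mm in diameter at the foot, 28 mm at the neck, 126 mm high with the cork, standing on the tray to the left or right behind. Origin: centre of its underside. Not to be disturbed.

How it is judged (in metres and radians):
On the way, in this order (a step that is already met when the one before it is completed fails the run):
1. Both bottles stand released and upright on the green side mat, the red-lidded jar still on the black pad (x of blue_bottle in the frame of side_mat between -0.088 and 0.088 m and y of blue_bottle in the frame of side_mat between -0.058 and 0.058 m and z of each of blue_bottle, yellow_bottle in the frame of side_mat below 0.008 m and contact force between the fingers and blue_bottle below 0.1 N and angle between each of blue_bottle, yellow_bottle's own z axis and vertical below 0.12 rad and linear speed of each of blue_bottle, yellow_bottle below 0.03 m/s and x of yellow_bottle in the frame of side_mat between -0.088 and 0.088 m and y of yellow_bottle in the frame of side_mat between -0.058 and 0.058 m and contact force between the fingers and yellow_bottle below 0.1 N and horizontal distance between red_jar and black_pad below 0.02 m), for 0.2 s.
2. The red-lidded jar stands released in the stirrer's red ring, both bottles still on the mat (horizontal distance between red_jar and stirrer below 0.012 m and z of red_jar in the frame of stirrer between 0.026 and 0.034 m and contact force between the fingers and red_jar below 0.1 N and angle between each of red_jar, blue_bottle, yellow_bottle's own z axis and vertical below 0.12 rad and linear speed of each of red_jar, blue_bottle, yellow_bottle below 0.03 m/s and x of blue_bottle in the frame of side_mat between -0.088 and 0.088 m and y of blue_bottle in the frame of side_mat between -0.058 and 0.058 m and z of each of blue_bottle, yellow_bottle in the frame of side_mat below 0.008 m and contact force between the fingers and blue_bottle below 0.1 N and x of yellow_bottle in the frame of side_mat between -0.088 and 0.088 m and y of yellow_bottle in the frame of side_mat between -0.058 and 0.058 m and contact force between the fingers and yellow_bottle below 0.1 N), for 0.2 s.
3. The black-lidded jar stands released on the black pad, both bottles still on the mat (horizontal distance between black_jar and black_pad below 0.015 m and z of black_jar in the frame of black_pad between -0.004 and 0.006 m and contact force between the fingers and black_jar below 0.1 N and angle between each of black_jar, blue_bottle, yellow_bottle's own z axis and vertical below 0.12 rad and linear speed of each of black_jar, blue_bottle, yellow_bottle below 0.03 m/s and x of blue_bottle in the frame of side_mat between -0.088 and 0.088 m and y of blue_bottle in the frame of side_mat between -0.058 and 0.058 m and z of each of blue_bottle, yellow_bottle in the frame of side_mat below 0.008 m and contact force between the fingers and blue_bottle below 0.1 N and x of yellow_bottle in the frame of side_mat between -0.088 and 0.088 m and y of yellow_bottle in the frame of side_mat between -0.058 and 0.058 m and contact force between the fingers and yellow_bottle below 0.1 N), for 0.2 s.
4. Each bottle stands released on the pad of its own colour (horizontal distance between blue_bottle and blue_pad below 0.015 m and z of blue_bottle in the frame of blue_pad between -0.004 and 0.006 m and contact force between the fingers and blue_bottle below 0.1 N and angle between each of blue_bottle, yellow_bottle's own z axis and vertical below 0.12 rad and linear speed of each of blue_bottle, yellow_bottle below 0.03 m/s and horizontal distance between yellow_bottle and yellow_pad below 0.015 m and z of yellow_bottle in the frame of yellow_pad between -0.004 and 0.006 m and contact force between the fingers and yellow_bottle below 0.1 N), for 0.2 s.
At the end, for the whole second after the job is handed in: The red-lidded jar stands flat inside the stirrer's ring (centre within 12 mm); the black-lidded jar is within 15 mm of the black pad's centre and each bottle within 15 mm of the centre of the pad of its own colour; all upright, released and at rest (all of step 4 and horizontal distance between red_jar and stirrer below 0.012 m and z of red_jar in the frame of stirrer between 0.026 and 0.034 m and contact force between the fingers and red_jar below 0.1 N and angle between each of red_jar, black_jar's own z axis and vertical below 0.12 rad and linear speed of each of red_jar, black_jar below 0.03 m/s and horizontal distance between black_jar and black_pad below 0.015 m and z of black_jar in the frame of black_pad between -0.004 and 0.006 m and contact force between the fingers and black_jar below 0.1 N); the robot touches nothing.
It fails at once if the conical flask is shifted by more than 15 mm or tipped (distance of flask from where it was at the start of the episode above 0.015 m or angle between flask's own z axis and vertical above 0.3 rad).
It fails at once if a bottle or jar is tipped more than about 35 degrees (angle between any of blue_bottle, yellow_bottle, red_jar, black_jar's own z axis and vertical above 0.6 rad).
It fails at once if a bottle or jar is dropped (falls free from more than about 15 mm) ((linear speed of blue_bottle above 0.55 m/s and contact force between the fingers and blue_bottle below 0.1 N) or (linear speed of yellow_bottle above 0.55 m/s and contact force between the fingers and yellow_bottle below 0.1 N) or (linear speed of red_jar above 0.55 m/s and contact force between the fingers and red_jar below 0.1 N) or (linear speed of black_jar above 0.55 m/s and contact force between the fingers and black_jar below 0.1 N)).
It also fails if it takes over 138 s, if anything falls off the work surface, if the arm or the gripper's body presses on something with over 40 N, if the wrist force passes 120 N, or if a joint passes its speed limit or range.

## Robot

A 6-joint arm with a two-finger parallel gripper is mounted at the origin on the work surface. World frame = base frame: x ahead of the robot, y to its left, z up, the work surface at z = 0. Lengths are in mm, angles in rad, forces in N, time in s.
With the tool pointing down it reaches from about 350 to 875 mm from the base axis. Payload 4.2 kg.
Tool frame: the origin (TCP) lies between the finger pads; the fingertips stand 25 mm ahead of it and the grasp point (between the pads) lies 6 mm ahead of it; z points along the fingers, y is the line along which they close (so a half turn about z gives the same grasp; the last joint's range is limited). The gripper opens to 85 mm and grips with 20 to 120 N. Pads are 22 mm wide; open, the fingers measure 114 mm over their backs; the gripper's body (76 mm by 85 mm) begins 54 mm behind the grasp point. The pads swing forward as they close: fully open they stand 13 mm farther back than shut.
Start: joints at [1.379, 0.385, 0.008, 0, -1.194, -0.259], TCP at [272.27, 562.555, 256.312] pointing down, gripper open.
Joint ranges: [-3.14, 3.14], [-1.21, 2.06], [-1.07, 1.41], [-3.16, 2.05], [-2.99, -0.16], [-3.1, 3.1]. Speed limits (rad/s): [2.79, 2.79, 3.14, 3.14, 3.14, 3.14].

## Interface

Orientations are given as a unit quaternion [x, y, z, w].
In Python, from bench import read_state, imaging, workorder, nets gives the robot as it stands.
- The arm moves only by the tool apply_moves, never from a script. Its argument "rows" is a list of rows, each an object with "hand": the opening, from -1 (shut) to 1 (fully open); "delta_pos": the shift along the tool's x, y, z in mm, a list of three; "yaw": the turn about the tool's z in rad. A call has 1 to 12 rows; each row is the pose to reach, as a shift and turn from the pose commanded when the call began, along the tool's axes at that moment; what a row does not reach only later rows make up. A row lasts 1/12 s, in which the tool goes at most 41.7 mm and 7.16 degrees, less where a joint would pass 70% of its speed; a pose out of reach is approached as far as the arm can. A call with a gripper value outside its range is refused whole. The fingers move at their own pace and stop on an object; the grip force is fixed at half the most. Time passes only in rows, so rows that repeat a pose let the fingers close. It gives the time, the measured TCP pose, the force, the opening and the grip force at its end, in the units of the state.
- read_state(): the state, without advancing time (a new reading comes with each control period).
- imaging.get_image(name): name is "scene" or "top"; returns a dict with "pixels" (384x512x3 uint8, red, green, blue), "fx", "fy", "cx", "cy" (pixels), "xyz" and "rotation" of the camera in the world. Camera axes: x right, y down, z forward; pixel columns grow to the right and rows downward; lengths in mm; the calibration is good to about 2 mm. A picture is of the moment at which its call begins. There is no depth.
- workorder.job_done(): hands the job in; it is judged then, once.
Trained networks look in the newest picture that a camera, given by its name, has taken for a name from the list of things; names that differ only in an ending like _2 or _b are one class to them, and where a whole thing is asked for, a point or a joint stands for the part that bears it (a point fixed in the world has none). Each returns a list of dicts, best first, with "score" (0 to 1); they miss things now and then, are a little off and sometimes report something else, mostly with a low value. They report only what shows in the picture. A call takes as long as a camera call.
- nets.find_in(camera, query): "location" ([row, column] in pixels, amid what is visible of it).
- nets.pinpoint(camera, query): "location" ([row, column] in pixels: a listed point, or the origin of a listed thing).
The state is a dict: "clock": time; "joints": joint angles; "joint_vel": joint speeds; "joint_efforts": joint torques, N m; "position": TCP position; "ee_rot": TCP orientation; "contact_force": force on the tool from outside, world axes, zero at the start; "wrist_torque": the same for the moment, N m; "gripper_width": finger opening in mm; "grasp_force": force on a finger pad.
Only numpy, scipy, OpenCV 4.12 (cv2) and the standard library are available. Lean on these libraries where they do the work, as an engineer would, in place of code of your own. Each camera call takes 0.05 s, during which the arm holds its last target. There are 200 camera calls.

## Working session

There is one attempt and no reset: what is moved stays moved. The work goes in short steps, Python scripts to look and compute and a tool call to move; the robot and the scene stay as the last step left them, time stands still between calls to the robot, and variables do not carry over. Pictures are saved under pics/ and viewed, at most 14 in all, crops included, and the job is handed in when it is done.

Besides the shell and the picture viewer there is one more tool, called in YAML: its name, and indented under it one key for each argument. apply_moves: Moves the arm, as the interface text tells. Its arguments: {"type":"object","properties":{"rows":{"type":"array"}},"required":["rows"]}

```bash
mkdir -p pics; cat > h.py <<'E'
import numpy as np, cv2
from bench import read_state, imaging, workorder, nets
def ray(im,rc):
    R=np.array(im["rotation"],float)
    if R.shape!=(3,3):
        from scipy.spatial.transform import Rotation as Ro
        R=Ro.from_quat(R.ravel()).as_matrix()
    d=R@np.array([(rc[1]-im["cx"])/im["fx"],(rc[0]-im["cy"])/im["fy"],1.])
    return np.array(im["xyz"],float),d
def at(im,rc,z):
    o,d=ray(im,rc); return o+d*(z-o[2])/d[2]
def save(im,n): cv2.imwrite(f"pics/{n}.png",im["pixels"][:,:,::-1])
E
python3 - <<'E'
from h import *
Z=dict(blue_bottle=0,yellow_bottle=0,red_jar=0,black_jar=0,blue_pad=5,yellow_pad=5,black_pad=5,side_mat=0,stirrer=0,flask=0)
for k in ['blue_bottle','yellow_bottle','red_jar','black_pad','flask']: Z[k]=5
for c in ["top","scene"]:
    im=imaging.get_image(c); save(im,c+"0"); print(c,np.round(im["xyz"]),np.round(im["rotation"],2).tolist(),im["fx"])
    for n,z in Z.items():
        for p in nets.pinpoint(c,n)[:2]:
            print(n,np.round(p["location"]),round(p["score"],2),np.round(at(im,p["location"],z)[:2]))
s=read_state(); print(s)
E
```

```text
top [ 353.   -2. 1039.] [0.7, -0.7, 0.06, -0.07] 481.72028351308853
blue_bottle [180. 282.] 0.89 [576. -31.]
blue_bottle [163. 262.] 0.45 [614.  13.]
yellow_bottle [184. 246.] 0.93 [568.  49.]
yellow_bottle [227. 114.] 0.38 [472. 334.]
red_jar [163. 260.] 0.97 [616.  18.]
black_jar [179. 402.] 0.73 [ 580. -293.]
black_jar [225. 115.] 0.66 [479. 334.]
blue_pad [180. 282.] 0.72 [577. -32.]
blue_pad [184. 246.] 0.24 [568.  48.]
yellow_pad [185. 243.] 0.72 [566.  55.]
black_pad [158. 261.] 0.44 [626.  14.]
side_mat [225. 113.] 0.88 [479. 337.]
stirrer [226. 413.] 0.92 [ 476. -312.]
flask [150. 298.] 0.75 [645. -67.]
scene [1304.  365.  752.] [0.5, 0.76, -0.36, -0.23] 425.9163144381617
blue_bottle [215. 238.] 0.8 [580. -30.]
yellow_bottle [218. 268.] 0.79 [561.  46.]
red_jar [228. 246.] 0.83 [618.  10.]
black_jar [191. 159.] 0.91 [ 576. -281.]
blue_pad [210. 237.] 0.62 [565. -40.]
yellow_pad [189. 158.] 0.66 [ 573. -283.]
yellow_pad [216. 269.] 0.44 [551.  45.]
black_pad [227. 245.] 0.57 [615.   6.]
side_mat [230. 392.] 0.96 [475. 347.]
stirrer [165. 167.] 0.96 [ 460. -329.]
flask [225. 212.] 0.79 [642. -75.]
{'clock': 1.1, 'joints': array([ 1.37857801e+00,  3.84727173e-01,  7.94950894e-03,  1.53508241e-05,
       -1.19396010e+00, -2.58627454e-01]), 'joint_vel': array([ 1.25957727e-03,  6.23312360e-04, -3.98633610e-04,  4.37230142e-04,
       -1.28049817e-03, -1.33364731e-05]), 'joint_efforts': array([-4.94647484e-04, -3.92100513e+01,  1.88614672e+01,  4.19056490e+00,
       -4.20905699e-04,  6.40640650e-06]), 'position': array([272.292899  , 562.5834401 , 256.31735719]), 'ee_rot': array([ 9.74700303e-01, -2.23515814e-01,  6.16099675e-06, -2.94994709e-05]), 'contact_force': array([ 1.09731641, -0.43353329, -0.44829356]), 'wrist_torque': array([ 0.0158132 ,  0.01467575, -0.02144616]), 'grasp_force': 0.0, 'gripper_width': 85.25502636441274}
```

```bash
python3 - <<'E'
import cv2
a=cv2.imread('pics/top0.png');cv2.imwrite('pics/top0c.png',cv2.resize(a[110:280,60:460],None,fx=2,fy=2,interpolation=cv2.INTER_CUBIC))
a=cv2.imread('pics/scene0.png');cv2.imwrite('pics/scene0c.png',cv2.resize(a[100:300,120:460],None,fx=2.3,fy=2.3,interpolation=cv2.INTER_CUBIC))
E
```

```text
(no output)
```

View pics/top0c.png

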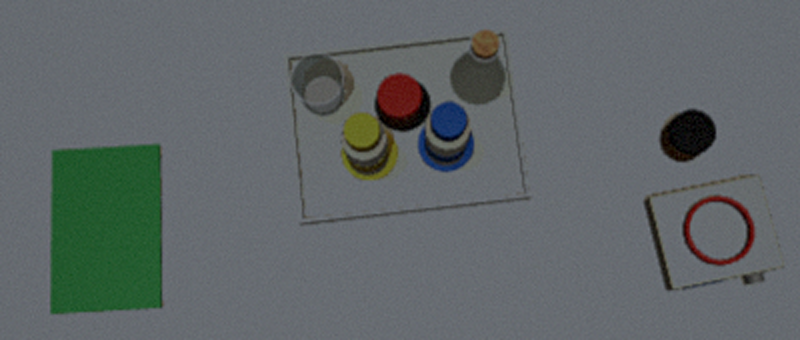

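View pics/scene0c.png

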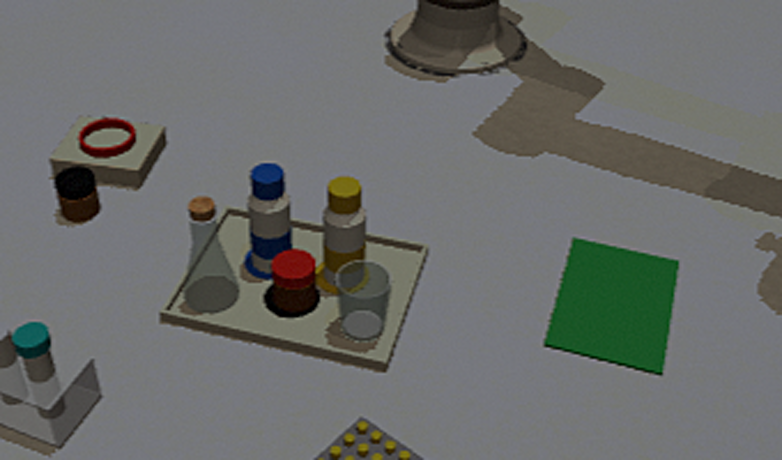

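The top view shows the yellow bottle (cap ≈ row 175, col 241), the blue bottle (≈170, 284), the red jar (≈158, 260), the flask to the right behind at (150, 298), the mat left, and the stirrer and black jar right. The scene view agrees. Next I fit the known cap and lid cylinders to the colour masks.

```bash
cat >> h.py <<'E'
from scipy.optimize import least_squares
from scipy.spatial.transform import Rotation as Ro
def proj(im,P):
    R=Ro.from_quat(im["rotation"]).as_matrix(); q=(np.atleast_2d(P)-np.array(im["xyz"]))@R
    return np.c_[im["fx"]*q[:,0]/q[:,2]+im["cx"],im["fy"]*q[:,1]/q[:,2]+im["cy"]]
T=np.linspace(0,2*np.pi,48,endpoint=False)
def hullc(im,xy,r,z0,z1):
    P=[[xy[0]+r*np.cos(t),xy[1]+r*np.sin(t),z] for t in T for z in {z0,z1}]
    h=cv2.convexHull(proj(im,P).astype(np.float32)); m=cv2.moments(h)
    return np.array([m['m10']/m['m00'],m['m01']/m['m00']]),m['m00']
def mask(im,col):
    a=cv2.GaussianBlur(im["pixels"],(3,3),0); h=cv2.cvtColor(a,cv2.COLOR_RGB2HSV); H,S,V=[h[:,:,i].astype(int) for i in range(3)]
    if col=='black': return (V<38).astype(np.uint8)
    lo,hi={'blue':(105,130),'yellow':(22,35),'red':(0,8),'green':(50,80)}[col]
    return ((H>=lo)&(H<=hi)&(S>120)&(V>40)).astype(np.uint8)
def blob(im,col,near,amin=30):
    n,l,st,c=cv2.connectedComponentsWithStats(mask(im,col),connectivity=4)
    k=[i for i in range(1,n) if st[i,4]>=amin]
    i=min(k,key=lambda i:np.hypot(*(c[i]-near))); return c[i],st[i,4]
def fit(im,col,x0,r,z0,z1,near=None):
    if near is None: near=hullc(im,x0,r,z0,z1)[0]
    c,a=blob(im,col,near)
    s=least_squares(lambda p:hullc(im,p,r,z0,z1)[0]-c,x0)
    return np.round(s.x,1),a,round(hullc(im,s.x,r,z0,z1)[1])
E
python3 - <<'E'
from h import *
for c in ["top","scene"]:
    im=imaging.get_image(c)
    print(c)
    for n,a in dict(blue=('blue',[577,-31],18,105,130),yellow=('yellow',[568,49],18,105,130),red=('red',[616,16],24,40,55),black=('black',[580,-287],24,35,50),ring=('red',[476,-312],36,42,42),mat=('green',[477,337],75,3,3)).items():
        try: print(n,*fit(im,*a))
        except Exception as e: print(n,e)
    m=mask(im,'green'); cs=max(cv2.findContours(m,0,1)[0],key=cv2.contourArea); b=cv2.boxPoints(cv2.minAreaRect(cs)); h=cv2.approxPolyDP(cs,8,True)[:,0]
    print('mat corners',[np.round(at(im,(p[1],p[0]),3)[:2]).tolist() for p in h])
    save(im,c+"x")
E
```

```text
top
blue [572.3 -31.3] 253 312
yellow [561.1  52.6] 260 311
red [615.2  16.4] 394 429
black [ 573.8 -285.3] 481 460
ring [ 475.  -312.7] 225 955
mat [480.3 338. ] 4292 3661
mat corners [[571.0, 287.0], [565.0, 400.0], [391.0, 391.0], [398.0, 276.0]]
scene
blue [562.7 -39.3] 111 218
yellow [551.   47.4] 117 227
red [618.4  16. ] 272 293
black [ 578.5 -291.1] 217 225
ring [ 482.6 -310.3] 193 272
mat [486.9 336. ] 2393 2014
mat corners [[399.0, 275.0], [574.0, 284.0], [570.0, 397.0], [394.0, 389.0]]
```

```bash
cat >> h.py <<'E'
def go(x,y,z,psi=-82.4):
    s=read_state(); R=Ro.from_quat(s["ee_rot"]).as_matrix()
    d=R.T@(np.array([x,y,z])-s["position"]); p=np.degrees(np.arctan2(R[1,0],R[0,0]))
    print("t",round(s["clock"],1),"pos",s["position"].round(1),"psi",p.round(1),"-> delta",d.round(1),"yaw",np.radians((p-psi+180)%360-180).round(3),"w",round(s["gripper_width"],1),"F",s["contact_force"].round(1))
E
python3 -c "
from h import *
go(561,53,200)"
```

```text
t 1.2 pos [272.2 562.6 256.3] psi -25.8 -> delta [481.9 332.9  56.3] yaw 0.987 w 85.2 F [ 1.2 -0.  -0. ]
```

apply_moves:
  rows:
    - {"hand": 1, "delta_pos": [24, 17, 0], "yaw": 0.08}
    - {"hand": 1, "delta_pos": [48, 33, 0], "yaw": 0.17}
    - {"hand": 1, "delta_pos": [75, 52, 0], "yaw": 0.26}
    - {"hand": 1, "delta_pos": [102, 70, 0], "yaw": 0.35}
    - {"hand": 1, "delta_pos": [130, 90, 0], "yaw": 0.44}
    - {"hand": 1, "delta_pos": [160, 110, 0], "yaw": 0.54}
    - {"hand": 1, "delta_pos": [190, 131, 0], "yaw": 0.64}
    - {"hand": 1, "delta_pos": [220, 152, 0], "yaw": 0.74}
    - {"hand": 1, "delta_pos": [245, 170, 0], "yaw": 0.84}
    - {"hand": 1, "delta_pos": [270, 187, 0], "yaw": 0.94}
    - {"hand": 1, "delta_pos": [285, 197, 0], "yaw": 0.987}
    - {"hand": 1, "delta_pos": [290, 200, 0], "yaw": 0.987}

```text
clock: 2.2
position: [447.0, 253.9, 256.6]
ee_rot: [0.751, -0.66, 0.0, -0.0]
contact_force: [0.6, 0.7, 0.8]
gripper_width: 85.3
grasp_force: 0.0
```

```bash
python3 -c "
from h import *
go(561,53,200)"
```

```text
t 2.2 pos [447.  253.9 256.6] psi -82.6 -> delta [213.9 -87.2  56.6] yaw -0.004 w 85.3 F [0.6 0.7 0.8]
```

apply_moves:
  rows:
    - {"hand": 1, "delta_pos": [25, -10, 7], "yaw": 0}
    - {"hand": 1, "delta_pos": [55, -23, 15], "yaw": 0}
    - {"hand": 1, "delta_pos": [90, -37, 24], "yaw": 0}
    - {"hand": 1, "delta_pos": [125, -51, 33], "yaw": 0}
    - {"hand": 1, "delta_pos": [160, -65, 42], "yaw": 0}
    - {"hand": 1, "delta_pos": [190, -77, 50], "yaw": 0}
    - {"hand": 1, "delta_pos": [207, -84, 55], "yaw": 0}
    - {"hand": 1, "delta_pos": [213, -87, 56], "yaw": 0}
    - {"hand": 1, "delta_pos": [213, -87, 56], "yaw": 0}

```text
clock: 2.95
position: [561.1, 55.9, 199.7]
ee_rot: [0.752, -0.659, -0.0, 0.0]
contact_force: [-0.2, 0.7, 1.1]
gripper_width: 85.2
grasp_force: 0.0
```

```bash
python3 - <<'E'
from h import *
im=imaging.get_image("scene"); save(im,"s1")
cv2.imwrite('pics/s1c.png',cv2.resize(im["pixels"][90:260,160:330,::-1],None,fx=3.4,fy=3.4,interpolation=cv2.INTER_CUBIC))
go(561,53,89)
E
```

```text
t 3.0 pos [560.8  56.8 200.2] psi -82.4 -> delta [  3.8   0.3 111.2] yaw 0.0 w 85.8 F [-0.7  1.4  0.3]
```

View pics/s1c.png

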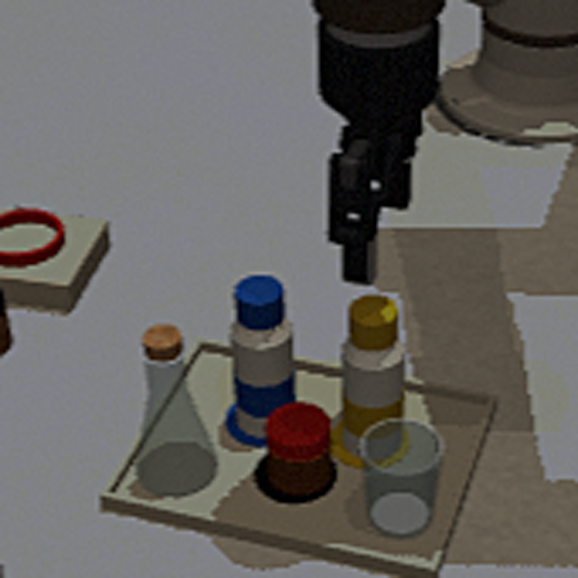

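The gripper stands right over the yellow bottle, in line with it and clear of its neighbours. Descending.

apply_moves:
  rows:
    - {"hand": 1, "delta_pos": [3, 0, 15], "yaw": 0}
    - {"hand": 1, "delta_pos": [3, 0, 35], "yaw": 0}
    - {"hand": 1, "delta_pos": [3, 0, 57], "yaw": 0}
    - {"hand": 1, "delta_pos": [3, 0, 78], "yaw": 0}
    - {"hand": 1, "delta_pos": [3, 0, 95], "yaw": 0}
    - {"hand": 1, "delta_pos": [3, 0, 106], "yaw": 0}
    - {"hand": 1, "delta_pos": [3, 0, 111], "yaw": 0}
    - {"hand": 1, "delta_pos": [3, 0, 111], "yaw": 0}
    - {"hand": 1, "delta_pos": [3, 0, 111], "yaw": 0}

```text
clock: 3.75
position: [561.4, 54.7, 90.2]
ee_rot: [0.753, -0.658, 0.0, -0.001]
contact_force: [0.2, -0.1, 0.6]
gripper_width: 85.5
grasp_force: 0.0
```

apply_moves:
  rows:
    - {"hand": -0.4, "delta_pos": [0, 0, 0], "yaw": 0}
    - {"hand": -0.4, "delta_pos": [0, 0, 0], "yaw": 0}
    - {"hand": -0.4, "delta_pos": [0, 0, 0], "yaw": 0}
    - {"hand": -0.4, "delta_pos": [0, 0, 0], "yaw": 0}
    - {"hand": -0.4, "delta_pos": [0, 0, 0], "yaw": 0}
    - {"hand": -0.4, "delta_pos": [0, 0, 0], "yaw": 0}
    - {"hand": -0.4, "delta_pos": [0, 0, 0], "yaw": 0}
    - {"hand": -0.4, "delta_pos": [0, 0, 0], "yaw": 0}
    - {"hand": -0.4, "delta_pos": [0, 0, 0], "yaw": 0}
    - {"hand": -0.4, "delta_pos": [0, 0, 0], "yaw": 0}

```text
clock: 4.58
position: [561.4, 53.7, 90.5]
ee_rot: [0.753, -0.658, 0.0, -0.001]
contact_force: [-1.7, 0.4, 6.0]
gripper_width: 44.2
grasp_force: 61.2
```

apply_moves:
  rows:
    - {"hand": -0.4, "delta_pos": [0, 0, -5], "yaw": 0}
    - {"hand": -0.4, "delta_pos": [0, 0, -14], "yaw": 0}
    - {"hand": -0.4, "delta_pos": [0, 0, -26], "yaw": 0}
    - {"hand": -0.4, "delta_pos": [0, 0, -38], "yaw": 0}
    - {"hand": -0.4, "delta_pos": [0, 0, -50], "yaw": 0}
    - {"hand": -0.4, "delta_pos": [0, 0, -60], "yaw": 0}
    - {"hand": -0.4, "delta_pos": [0, 0, -67], "yaw": 0}
    - {"hand": -0.4, "delta_pos": [0, 0, -70], "yaw": 0}
    - {"hand": -0.4, "delta_pos": [0, 0, -70], "yaw": 0}

```text
clock: 5.33
position: [561.3, 53.7, 160.1]
ee_rot: [0.752, -0.659, 0.0, -0.001]
contact_force: [-0.2, 0.3, -2.5]
gripper_width: 44.3
grasp_force: 61.3
```

```bash
python3 -c "
from h import *
s=read_state();print(s['grasp_force'])
go(536,341,160)"
```

```text
61.27119627781212
t 5.3 pos [561.3  53.7 160.1] psi -82.4 -> delta [-2.881e+02 -1.300e+01  2.000e-01] yaw 0.0 w 44.3 F [-0.2  0.3 -2.5]
```

apply_moves:
  rows:
    - {"hand": -0.4, "delta_pos": [-8, 0, 0], "yaw": 0}
    - {"hand": -0.4, "delta_pos": [-25, -1, 0], "yaw": 0}
    - {"hand": -0.4, "delta_pos": [-50, -2, 0], "yaw": 0}
    - {"hand": -0.4, "delta_pos": [-80, -4, 0], "yaw": 0}
    - {"hand": -0.4, "delta_pos": [-115, -5, 0], "yaw": 0}
    - {"hand": -0.4, "delta_pos": [-150, -7, 0], "yaw": 0}
    - {"hand": -0.4, "delta_pos": [-185, -8, 0], "yaw": 0}
    - {"hand": -0.4, "delta_pos": [-217, -10, 0], "yaw": 0}
    - {"hand": -0.4, "delta_pos": [-245, -11, 0], "yaw": 0}
    - {"hand": -0.4, "delta_pos": [-267, -12, 0], "yaw": 0}
    - {"hand": -0.4, "delta_pos": [-281, -13, 0], "yaw": 0}
    - {"hand": -0.4, "delta_pos": [-288, -13, 0], "yaw": 0}

```text
clock: 6.33
position: [535.0, 342.8, 158.2]
ee_rot: [0.753, -0.658, -0.0, 0.001]
contact_force: [0.2, -0.8, -2.3]
gripper_width: 44.3
grasp_force: 61.3
```

apply_moves:
  rows:
    - {"hand": -0.4, "delta_pos": [0, 0, 3], "yaw": 0}
    - {"hand": -0.4, "delta_pos": [0, 0, 12], "yaw": 0}
    - {"hand": -0.4, "delta_pos": [0, 0, 24], "yaw": 0}
    - {"hand": -0.4, "delta_pos": [0, 0, 37], "yaw": 0}
    - {"hand": -0.4, "delta_pos": [0, 0, 49], "yaw": 0}
    - {"hand": -0.4, "delta_pos": [0, 0, 58], "yaw": 0}
    - {"hand": -0.4, "delta_pos": [0, 0, 64], "yaw": 0}
    - {"hand": -0.4, "delta_pos": [0, 0, 68], "yaw": 0}
    - {"hand": -0.4, "delta_pos": [0, 0, 70], "yaw": 0}
    - {"hand": -0.4, "delta_pos": [0, 0, 71], "yaw": 0}
    - {"hand": -0.4, "delta_pos": [0, 0, 71], "yaw": 0}

```text
clock: 7.25
position: [536.0, 341.0, 88.8]
ee_rot: [0.753, -0.659, 0.0, -0.0]
contact_force: [-0.4, 0.6, -1.8]
gripper_width: 44.2
grasp_force: 61.4
```

apply_moves:
  rows:
    - {"hand": -0.4, "delta_pos": [0, 0, 1], "yaw": 0}
    - {"hand": -0.4, "delta_pos": [0, 0, 1], "yaw": 0}
    - {"hand": 0.2, "delta_pos": [0, 0, 1], "yaw": 0}
    - {"hand": 0.4, "delta_pos": [0, 0, 1], "yaw": 0}
    - {"hand": 0.7, "delta_pos": [0, 0, 1], "yaw": 0}
    - {"hand": 1, "delta_pos": [0, 0, 1], "yaw": 0}
    - {"hand": 1, "delta_pos": [0, 0, 1], "yaw": 0}
    - {"hand": 1, "delta_pos": [0, 0, 1], "yaw": 0}
    - {"hand": 1, "delta_pos": [0, 0, 1], "yaw": 0}
    - {"hand": 1, "delta_pos": [0, 0, 1], "yaw": 0}

```text
clock: 8.08
position: [535.7, 340.8, 87.2]
ee_rot: [0.753, -0.659, -0.0, 0.0]
contact_force: [0.1, -0.7, 0.1]
gripper_width: 85.3
grasp_force: 0.0
```

apply_moves:
  rows:
    - {"hand": 1, "delta_pos": [0, 0, -5], "yaw": 0}
    - {"hand": 1, "delta_pos": [0, 0, -20], "yaw": 0}
    - {"hand": 1, "delta_pos": [0, 0, -45], "yaw": 0}
    - {"hand": 1, "delta_pos": [0, 0, -75], "yaw": 0}
    - {"hand": 1, "delta_pos": [0, 0, -100], "yaw": 0}
    - {"hand": 1, "delta_pos": [0, 0, -112], "yaw": 0}
    - {"hand": 1, "delta_pos": [0, 0, -112], "yaw": 0}

```text
clock: 8.67
position: [537.3, 342.0, 204.0]
ee_rot: [0.753, -0.658, 0.001, -0.004]
contact_force: [0.5, 1.1, -1.0]
gripper_width: 85.7
grasp_force: 0.0
```

```bash
python3 - <<'E'
from h import *
im=imaging.get_image("top"); save(im,"t2")
print(fit(im,'blue',[572,-31],18,105,130))
try: print(fit(im,'yellow',[536,341],18,103,128))
except Exception as e: print(e)
go(572.3,-31.3,200)
E
```

```text
(array([572.2, -31.2]), np.int32(255), 312)
(array([536.6, 343. ]), np.int32(225), 349)
t 8.7 pos [536.2 341.4 201.4] psi -82.4 -> delta [374.1  13.7   0.4] yaw 0.0 w 85.3 F [ 0.2 -0.8 -0.4]
```

apply_moves:
  rows:
    - {"hand": 1, "delta_pos": [14, 0, 0], "yaw": 0}
    - {"hand": 1, "delta_pos": [40, 1, 0], "yaw": 0}
    - {"hand": 1, "delta_pos": [76, 3, 0], "yaw": 0}
    - {"hand": 1, "delta_pos": [115, 4, 0], "yaw": 0}
    - {"hand": 1, "delta_pos": [155, 6, 0], "yaw": 0}
    - {"hand": 1, "delta_pos": [195, 7, 0], "yaw": 0}
    - {"hand": 1, "delta_pos": [235, 9, 0], "yaw": 0}
    - {"hand": 1, "delta_pos": [275, 10, 0], "yaw": 0}
    - {"hand": 1, "delta_pos": [312, 11, 0], "yaw": 0}
    - {"hand": 1, "delta_pos": [345, 13, 0], "yaw": 0}
    - {"hand": 1, "delta_pos": [366, 14, 0], "yaw": 0}
    - {"hand": 1, "delta_pos": [374, 14, 0], "yaw": 0}

```text
clock: 9.72
position: [570.0, -35.3, 197.5]
ee_rot: [0.751, -0.66, -0.001, 0.002]
contact_force: [-0.1, -0.1, -1.3]
gripper_width: 85.4
grasp_force: 0.0
```

apply_moves:
  rows:
    - {"hand": 1, "delta_pos": [0, 0, 0], "yaw": 0}
    - {"hand": 1, "delta_pos": [0, 0, 15], "yaw": 0}
    - {"hand": 1, "delta_pos": [0, 0, 35], "yaw": 0}
    - {"hand": 1, "delta_pos": [0, 0, 57], "yaw": 0}
    - {"hand": 1, "delta_pos": [0, 0, 78], "yaw": 0}
    - {"hand": 1, "delta_pos": [0, 0, 95], "yaw": 0}
    - {"hand": 1, "delta_pos": [0, 0, 106], "yaw": 0}
    - {"hand": 1, "delta_pos": [0, 0, 111], "yaw": 0}
    - {"hand": 1, "delta_pos": [0, 0, 111], "yaw": 0}
    - {"hand": 1, "delta_pos": [0, 0, 111], "yaw": 0}

```text
clock: 10.55
position: [571.9, -31.3, 88.7]
ee_rot: [0.753, -0.658, 0.0, -0.0]
contact_force: [-0.3, -0.1, 0.4]
gripper_width: 85.3
grasp_force: 0.0
```

apply_moves:
  rows:
    - {"hand": -0.4, "delta_pos": [0, 0, 0], "yaw": 0}
    - {"hand": -0.4, "delta_pos": [0, 0, 0], "yaw": 0}
    - {"hand": -0.4, "delta_pos": [0, 0, 0], "yaw": 0}
    - {"hand": -0.4, "delta_pos": [0, 0, 0], "yaw": 0}
    - {"hand": -0.4, "delta_pos": [0, 0, 0], "yaw": 0}
    - {"hand": -0.4, "delta_pos": [0, 0, 0], "yaw": 0}
    - {"hand": -0.4, "delta_pos": [0, 0, 0], "yaw": 0}
    - {"hand": -0.4, "delta_pos": [0, 0, 0], "yaw": 0}
    - {"hand": -0.4, "delta_pos": [0, 0, 0], "yaw": 0}

```text
clock: 11.3
position: [572.0, -31.8, 89.5]
ee_rot: [0.753, -0.658, 0.001, -0.001]
contact_force: [-1.2, 0.2, 6.0]
gripper_width: 44.3
grasp_force: 62.1
```

apply_moves:
  rows:
    - {"hand": -0.4, "delta_pos": [0, 0, -5], "yaw": 0}
    - {"hand": -0.4, "delta_pos": [0, 0, -14], "yaw": 0}
    - {"hand": -0.4, "delta_pos": [0, 0, -26], "yaw": 0}
    - {"hand": -0.4, "delta_pos": [0, 0, -38], "yaw": 0}
    - {"hand": -0.4, "delta_pos": [0, 0, -50], "yaw": 0}
    - {"hand": -0.4, "delta_pos": [0, 0, -60], "yaw": 0}
    - {"hand": -0.4, "delta_pos": [0, 0, -67], "yaw": 0}
    - {"hand": -0.4, "delta_pos": [0, 0, -70], "yaw": 0}
    - {"hand": -0.4, "delta_pos": [-10, 3, -70], "yaw": 0}
    - {"hand": -0.4, "delta_pos": [-27, 7, -70], "yaw": 0}
    - {"hand": -0.4, "delta_pos": [-50, 13, -70], "yaw": 0}
    - {"hand": -0.4, "delta_pos": [-80, 20, -70], "yaw": 0}

```text
clock: 12.3
position: [540.0, 45.0, 157.4]
ee_rot: [0.752, -0.659, -0.001, 0.001]
contact_force: [1.0, 0.1, -3.4]
gripper_width: 44.4
grasp_force: 61.4
```

apply_moves:
  rows:
    - {"hand": -0.4, "delta_pos": [-32, 8, 0], "yaw": 0}
    - {"hand": -0.4, "delta_pos": [-66, 16, 0], "yaw": 0}
    - {"hand": -0.4, "delta_pos": [-101, 25, 0], "yaw": 0}
    - {"hand": -0.4, "delta_pos": [-136, 34, 0], "yaw": 0}
    - {"hand": -0.4, "delta_pos": [-171, 43, 0], "yaw": 0}
    - {"hand": -0.4, "delta_pos": [-204, 51, 0], "yaw": 0}
    - {"hand": -0.4, "delta_pos": [-236, 59, 0], "yaw": 0}
    - {"hand": -0.4, "delta_pos": [-263, 66, 0], "yaw": 0}
    - {"hand": -0.4, "delta_pos": [-284, 71, 0], "yaw": 0}
    - {"hand": -0.4, "delta_pos": [-297, 75, 0], "yaw": 0}
    - {"hand": -0.4, "delta_pos": [-303, 76, 0], "yaw": 0}
    - {"hand": -0.4, "delta_pos": [-303, 76, 0], "yaw": 0}

```text
clock: 13.3
position: [424.9, 335.8, 157.8]
ee_rot: [0.753, -0.658, 0.0, 0.0]
contact_force: [0.9, 0.5, -3.0]
gripper_width: 44.1
grasp_force: 61.4
```

apply_moves:
  rows:
    - {"hand": -0.4, "delta_pos": [0, 0, 3], "yaw": 0}
    - {"hand": -0.4, "delta_pos": [0, 0, 12], "yaw": 0}
    - {"hand": -0.4, "delta_pos": [0, 0, 24], "yaw": 0}
    - {"hand": -0.4, "delta_pos": [0, 0, 37], "yaw": 0}
    - {"hand": -0.4, "delta_pos": [0, 0, 49], "yaw": 0}
    - {"hand": -0.4, "delta_pos": [0, 0, 58], "yaw": 0}
    - {"hand": -0.4, "delta_pos": [0, 0, 64], "yaw": 0}
    - {"hand": -0.4, "delta_pos": [0, 0, 68], "yaw": 0}
    - {"hand": -0.4, "delta_pos": [0, 0, 70], "yaw": 0}
    - {"hand": -0.4, "delta_pos": [0, 0, 71], "yaw": 0}
    - {"hand": -0.4, "delta_pos": [0, 0, 71], "yaw": 0}

```text
clock: 14.22
position: [425.8, 335.3, 87.7]
ee_rot: [0.753, -0.659, 0.0, -0.0]
contact_force: [-0.1, 0.6, -1.8]
gripper_width: 44.5
grasp_force: 61.5
```

apply_moves:
  rows:
    - {"hand": -0.4, "delta_pos": [0, 0, 1], "yaw": 0}
    - {"hand": -0.4, "delta_pos": [0, 0, 1], "yaw": 0}
    - {"hand": 0.2, "delta_pos": [0, 0, 1], "yaw": 0}
    - {"hand": 0.4, "delta_pos": [0, 0, 1], "yaw": 0}
    - {"hand": 0.7, "delta_pos": [0, 0, 1], "yaw": 0}
    - {"hand": 1, "delta_pos": [0, 0, 1], "yaw": 0}
    - {"hand": 1, "delta_pos": [0, 0, 1], "yaw": 0}
    - {"hand": 1, "delta_pos": [0, 0, 1], "yaw": 0}
    - {"hand": 1, "delta_pos": [0, 0, 1], "yaw": 0}
    - {"hand": 1, "delta_pos": [0, 0, 1], "yaw": 0}

```text
clock: 15.05
position: [425.5, 335.2, 86.3]
ee_rot: [0.753, -0.659, 0.0, 0.0]
contact_force: [0.2, -0.2, -0.2]
gripper_width: 85.7
grasp_force: 0.0
```

apply_moves:
  rows:
    - {"hand": 1, "delta_pos": [0, 0, -5], "yaw": 0}
    - {"hand": 1, "delta_pos": [0, 0, -20], "yaw": 0}
    - {"hand": 1, "delta_pos": [0, 0, -45], "yaw": 0}
    - {"hand": 1, "delta_pos": [0, 0, -75], "yaw": 0}
    - {"hand": 1, "delta_pos": [0, 0, -100], "yaw": 0}
    - {"hand": 1, "delta_pos": [0, 0, -112], "yaw": 0}
    - {"hand": 1, "delta_pos": [0, 0, -112], "yaw": 0}

```text
clock: 15.63
position: [426.8, 336.6, 202.4]
ee_rot: [0.753, -0.658, 0.0, -0.004]
contact_force: [-0.3, -0.2, 0.2]
gripper_width: 85.7
grasp_force: 0.0
```

```bash
python3 - <<'E'
from h import *
im=imaging.get_image("top"); save(im,"t3")
print('bluepad',fit(im,'blue',[572,-31],31,5,5)); print('yelpad',fit(im,'yellow',[561,53],31,5,5))
print(fit(im,'red',[615,16],24,40,55))
print('blue',fit(im,'blue',[426,335],18,103,128))
print('yel',fit(im,'yellow',[536,341],18,103,128))
for n,z in dict(stirrer=0,black_jar=0).items(): print(n,[at(im,p["location"],z)[:2].round(1) for p in nets.pinpoint("top",n)[:1]])
a=im["pixels"].astype(float)*1.8; a=np.clip(a,0,255).astype(np.uint8)[120:270,220:460,::-1]
cv2.imwrite('pics/t3c.png',cv2.resize(a,None,fx=3.3,fy=3.3,interpolation=cv2.INTER_CUBIC))
go(615.5,16.5,200)
E
```

```text
bluepad (array([573.1, -31. ]), np.int32(578), 614)
yelpad (array([563.6,  51.2]), np.int32(567), 614)
(array([615.2,  16. ]), np.int32(400), 429)
blue (array([426.1, 338.9]), np.int32(234), 362)
yel (array([537.1, 343.1]), np.int32(237), 349)
stirrer [array([ 471.9, -309.7])]
black_jar [array([432.1, 332. ])]
t 15.8 pos [425.  334.6 197.5] psi -82.4 -> delta [ 340.5 -146.8   -2.5] yaw 0.0 w 85.3 F [ 0.1  0.1 -0.6]
```

View pics/t3c.png

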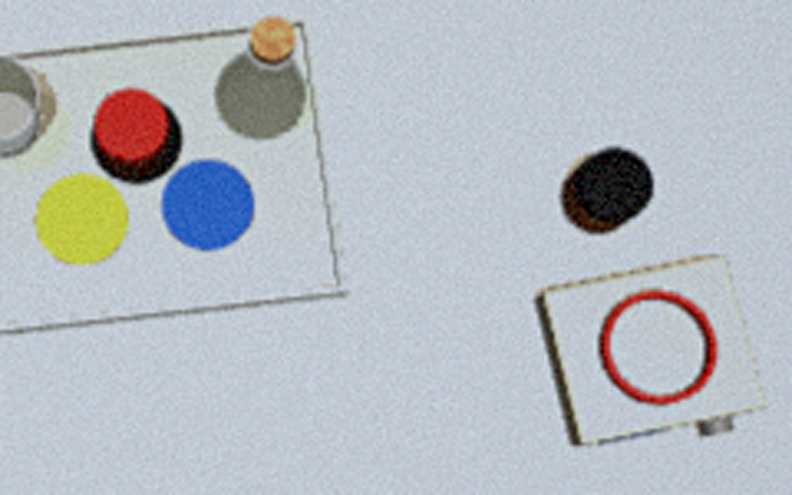

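apply_moves:
  rows:
    - {"hand": 1, "delta_pos": [12, -5, 0], "yaw": 0}
    - {"hand": 1, "delta_pos": [36, -15, 0], "yaw": 0}
    - {"hand": 1, "delta_pos": [68, -29, 0], "yaw": 0}
    - {"hand": 1, "delta_pos": [104, -45, 0], "yaw": 0}
    - {"hand": 1, "delta_pos": [140, -60, 0], "yaw": 0}
    - {"hand": 1, "delta_pos": [177, -76, 0], "yaw": 0}
    - {"hand": 1, "delta_pos": [214, -92, 0], "yaw": 0}
    - {"hand": 1, "delta_pos": [250, -108, 0], "yaw": 0}
    - {"hand": 1, "delta_pos": [284, -122, 0], "yaw": 0}
    - {"hand": 1, "delta_pos": [314, -135, 0], "yaw": 0}
    - {"hand": 1, "delta_pos": [333, -143, 0], "yaw": 0}
    - {"hand": 1, "delta_pos": [341, -147, 0], "yaw": 0}

```text
clock: 16.78
position: [616.7, 13.0, 196.2]
ee_rot: [0.751, -0.66, -0.001, 0.002]
contact_force: [-0.1, 0.4, 0.2]
gripper_width: 85.2
grasp_force: 0.0
```

```bash
python3 - <<'E'
from h import *
im=imaging.get_image("top")
m=mask(im,'red'); m[:,:380]=0
c=max(cv2.findContours(m,0,1)[0],key=cv2.contourArea); e=cv2.fitEllipse(c); print(e, at(im,(e[0][1],e[0][0]),42).round(1), 'expected radius px',im['fx']*36/(im['xyz'][2]-42))
V=cv2.GaussianBlur(im["pixels"],(3,3),0).max(2)
print(V[160:190:3,390:418:2])
for th in (16,20,24,28,34):
    k=(V<th).astype(np.uint8); k[:,:380]=0;k[:150]=0;k[205:]=0
    M=cv2.moments(k,True)
    cc=np.array([M['m10'],M['m01']])/max(M['m00'],1)
    print(th,M['m00'],at(im,(cc[1],cc[0]),50)[:2].round(1))
go(615.5,16,47)
s=read_state();print(s['joints'].round(2))
E
```

```text
((419.04461669921875, 224.7975311279297), (32.458580017089844, 34.531978607177734), 122.28775024414062) [ 473.5 -312.1   42. ] expected radius px 17.39645838033844
[[131 131 129 129 130 130 129 129 130 130 129 128 129 129]
 [130 132 131 129 130 131 131 124 122 126 130 131 131 129]
 [130 130 129 121 102  78  39  23  18  24  41  84 125 130]
 [131 124 105  60  19  12  11  14  14  15  10  10  31 108]
 [129  89  31   9  10  16  15  14  13  12  11  15  12  38]
 [ 84  29   9  12  16  17  15  16  13  13  16  17  13  17]
 [ 59  28  13  12  15  17  16  17  13  15  16  16  13  20]
 [ 62  29  24   6  11  16  16  14  18  17  13  14  16  75]
 [ 95  37  29  32  18   8  19  18  19  15  15  32  98 129]
 [129  93  47  31  36  38  31  24  15  40  98 126 130 130]]
16 250.0 [ 575.9 -286.6]
20 362.0 [ 574.4 -286. ]
24 380.0 [ 574.3 -285.9]
28 388.0 [ 574.2 -285.6]
34 436.0 [ 573.3 -284.2]
t 16.8 pos [617.   13.3 196.3] psi -82.6 -> delta [ -3.    0.7 149.3] yaw -0.003 w 85.3 F [ 0.6 -0.2  1.1]
[ 0.28  0.42 -0.1   0.   -1.06 -0.15]
```

apply_moves:
  rows:
    - {"hand": 1, "delta_pos": [0, 0, 10], "yaw": 0}
    - {"hand": 1, "delta_pos": [0, 0, 30], "yaw": 0}
    - {"hand": 1, "delta_pos": [0, 0, 55], "yaw": 0}
    - {"hand": 1, "delta_pos": [0, 0, 80], "yaw": 0}
    - {"hand": 1, "delta_pos": [0, 0, 105], "yaw": 0}
    - {"hand": 1, "delta_pos": [0, 0, 127], "yaw": 0}
    - {"hand": 1, "delta_pos": [0, 0, 142], "yaw": 0}
    - {"hand": 1, "delta_pos": [0, 0, 149], "yaw": 0}
    - {"hand": 1, "delta_pos": [0, 0, 151], "yaw": 0}
    - {"hand": 1, "delta_pos": [0, 0, 151], "yaw": 0}
    - {"hand": 1, "delta_pos": [0, 0, 151], "yaw": 0}

```text
clock: 17.75
position: [616.9, 17.3, 48.2]
ee_rot: [0.753, -0.658, 0.001, -0.001]
contact_force: [0.7, 0.1, 0.3]
gripper_width: 85.8
grasp_force: 0.0
```

```bash
python3 - <<'E'
from h import *
im=imaging.get_image("scene")
a=np.clip(im["pixels"].astype(float)*1.8,0,255).astype(np.uint8)
cv2.imwrite('pics/s4c.png',cv2.resize(a[120:280,170:330,::-1],None,fx=3.4,fy=3.4,interpolation=cv2.INTER_CUBIC))
go(615.5,16,47)
E
```

```text
t 17.8 pos [617.1  17.2  48.5] psi -82.3 -> delta [1.  1.7 1.5] yaw 0.001 w 85.4 F [ 0.5 -0.   0.2]
```

View pics/s4c.png

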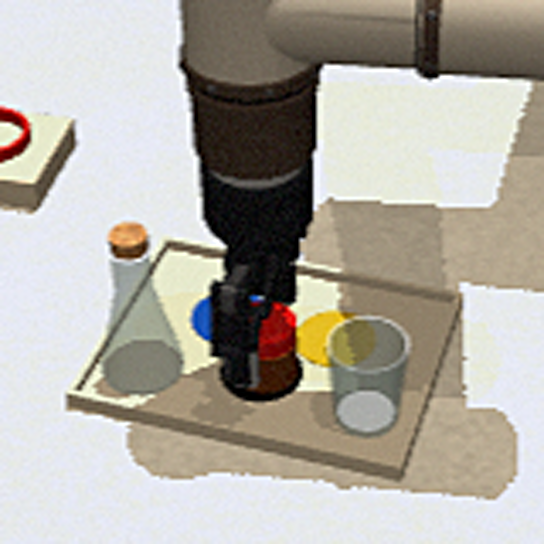

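The fingers straddle the red jar front and back, with flask and beaker well clear. Closing.

apply_moves:
  rows:
    - {"hand": -0.4, "delta_pos": [1, 1.5, 1], "yaw": 0}
    - {"hand": -0.4, "delta_pos": [1, 1.5, 1], "yaw": 0}
    - {"hand": -0.4, "delta_pos": [1, 1.5, 1], "yaw": 0}
    - {"hand": -0.4, "delta_pos": [1, 1.5, 1], "yaw": 0}
    - {"hand": -0.4, "delta_pos": [1, 1.5, 1], "yaw": 0}
    - {"hand": -0.4, "delta_pos": [1, 1.5, 1], "yaw": 0}
    - {"hand": -0.4, "delta_pos": [1, 1.5, 1], "yaw": 0}
    - {"hand": -0.4, "delta_pos": [1, 1.5, 1], "yaw": 0}
    - {"hand": -0.4, "delta_pos": [1, 1.5, 1], "yaw": 0}

```text
clock: 18.55
position: [615.7, 15.5, 47.3]
ee_rot: [0.753, -0.658, 0.001, -0.001]
contact_force: [-0.7, 0.1, 4.9]
gripper_width: 46.4
grasp_force: 62.0
```

apply_moves:
  rows:
    - {"hand": -0.4, "delta_pos": [0, 0, -5], "yaw": 0}
    - {"hand": -0.4, "delta_pos": [0, 0, -16], "yaw": 0}
    - {"hand": -0.4, "delta_pos": [0, 0, -32], "yaw": 0}
    - {"hand": -0.4, "delta_pos": [0, 0, -52], "yaw": 0}
    - {"hand": -0.4, "delta_pos": [0, 0, -72], "yaw": 0}
    - {"hand": -0.4, "delta_pos": [0, 0, -92], "yaw": 0}
    - {"hand": -0.4, "delta_pos": [0, 0, -110], "yaw": 0}
    - {"hand": -0.4, "delta_pos": [0, 0, -123], "yaw": 0}
    - {"hand": -0.4, "delta_pos": [0, 0, -130], "yaw": 0}
    - {"hand": -0.4, "delta_pos": [0, 0, -130], "yaw": 0}

```text
clock: 19.38
position: [615.7, 15.6, 178.4]
ee_rot: [0.753, -0.659, 0.001, -0.001]
contact_force: [0.3, -0.1, -1.0]
gripper_width: 46.5
grasp_force: 61.6
```

```bash
python3 - <<'E'
from h import *
go(474,-312.3,178)
E
```

```text
t 19.4 pos [615.7  15.6 178.4] psi -82.4 -> delta [306.2 184.   -0.4] yaw 0.0 w 46.5 F [ 0.3 -0.1 -1. ]
```

apply_moves:
  rows:
    - {"hand": -0.4, "delta_pos": [9, 5, 0], "yaw": 0}
    - {"hand": -0.4, "delta_pos": [28, 17, 0], "yaw": 0}
    - {"hand": -0.4, "delta_pos": [55, 33, 0], "yaw": 0}
    - {"hand": -0.4, "delta_pos": [87, 52, 0], "yaw": 0}
    - {"hand": -0.4, "delta_pos": [121, 73, 0], "yaw": 0}
    - {"hand": -0.4, "delta_pos": [156, 94, 0], "yaw": 0}
    - {"hand": -0.4, "delta_pos": [190, 114, 0], "yaw": 0}
    - {"hand": -0.4, "delta_pos": [223, 134, 0], "yaw": 0}
    - {"hand": -0.4, "delta_pos": [253, 152, 0], "yaw": 0}
    - {"hand": -0.4, "delta_pos": [279, 168, 0], "yaw": 0}
    - {"hand": -0.4, "delta_pos": [297, 179, 0], "yaw": 0}
    - {"hand": -0.4, "delta_pos": [306, 184, 0], "yaw": 0}

```text
clock: 20.38
position: [470.4, -314.4, 174.7]
ee_rot: [0.751, -0.66, -0.002, 0.001]
contact_force: [0.4, 0.4, -1.4]
gripper_width: 46.7
grasp_force: 61.7
```

apply_moves:
  rows:
    - {"hand": -0.4, "delta_pos": [0, 0, 0], "yaw": 0}
    - {"hand": -0.4, "delta_pos": [0, 0, 10], "yaw": 0}
    - {"hand": -0.4, "delta_pos": [0, 0, 25], "yaw": 0}
    - {"hand": -0.4, "delta_pos": [0, 0, 40], "yaw": 0}
    - {"hand": -0.4, "delta_pos": [0, 0, 55], "yaw": 0}
    - {"hand": -0.4, "delta_pos": [0, 0, 66], "yaw": 0}
    - {"hand": -0.4, "delta_pos": [0, 0, 73], "yaw": 0}
    - {"hand": -0.4, "delta_pos": [0, 0, 75], "yaw": 0}
    - {"hand": -0.4, "delta_pos": [0, 0, 75], "yaw": 0}

```text
clock: 21.13
position: [473.3, -311.8, 100.7]
ee_rot: [0.753, -0.658, -0.001, 0.0]
contact_force: [-1.0, 0.3, -1.1]
gripper_width: 46.7
grasp_force: 61.6
```

```bash
python3 - <<'E'
from h import *
go(474,-312.3,73)
for c in("top","scene"):
    im=imaging.get_image(c)
    a=np.clip(im["pixels"].astype(float)*1.8,0,255).astype(np.uint8)
    x=a[150:260,370:480] if c=="top" else a[110:220,120:230]
    cv2.imwrite(f'pics/{c}5c.png',cv2.resize(x[:,:,::-1],None,fx=4,fy=4,interpolation=cv2.INTER_CUBIC))
cv2.imwrite('pics/5.png',np.hstack([cv2.imread('pics/top5c.png')[:,:400],cv2.imread('pics/scene5c.png')[:,:400]]))
E
```

```text
t 21.1 pos [ 473.3 -311.8  100.7] psi -82.3 -> delta [ 0.6 -0.6 27.7] yaw 0.001 w 46.7 F [-1.   0.3 -1.1]
```

View pics/5.png

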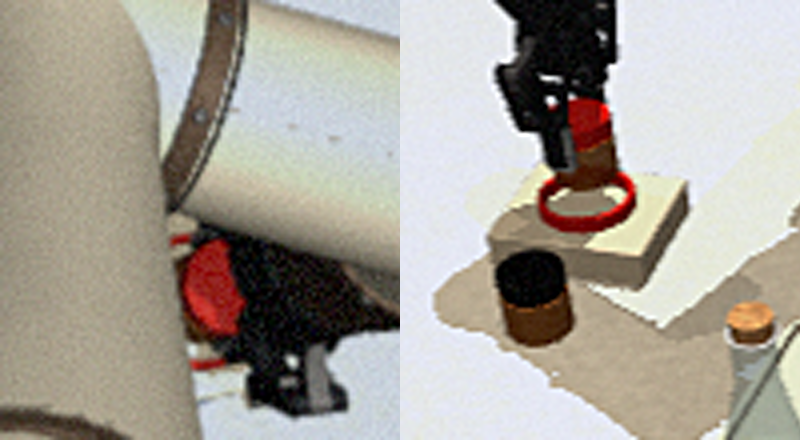

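The jar hangs upright over the ring in the scene view (jar ≈ scene crop (585,150), ring ≈ (587,200)). Lowering slowly.

apply_moves:
  rows:
    - {"hand": -0.4, "delta_pos": [0, 0, 5], "yaw": 0}
    - {"hand": -0.4, "delta_pos": [0, 0, 11], "yaw": 0}
    - {"hand": -0.4, "delta_pos": [0, 0, 16], "yaw": 0}
    - {"hand": -0.4, "delta_pos": [0, 0, 20], "yaw": 0}
    - {"hand": -0.4, "delta_pos": [0, 0, 24], "yaw": 0}
    - {"hand": -0.4, "delta_pos": [0, 0, 27], "yaw": 0}
    - {"hand": -0.4, "delta_pos": [0, 0, 28], "yaw": 0}
    - {"hand": -0.4, "delta_pos": [0, 0, 28], "yaw": 0}
    - {"hand": -0.4, "delta_pos": [0, 0, 28], "yaw": 0}

```text
clock: 21.98
position: [473.4, -312.3, 73.3]
ee_rot: [0.753, -0.659, 0.0, 0.0]
contact_force: [0.4, 0.7, -2.1]
gripper_width: 46.7
grasp_force: 61.6
```

apply_moves:
  rows:
    - {"hand": -0.4, "delta_pos": [0, 0, 1], "yaw": 0}
    - {"hand": -0.4, "delta_pos": [0, 0, 1], "yaw": 0}
    - {"hand": 0.2, "delta_pos": [0, 0, 1], "yaw": 0}
    - {"hand": 0.4, "delta_pos": [0, 0, 1], "yaw": 0}
    - {"hand": 0.7, "delta_pos": [0, 0, 1], "yaw": 0}
    - {"hand": 1, "delta_pos": [0, 0, 1], "yaw": 0}
    - {"hand": 1, "delta_pos": [0, 0, 1], "yaw": 0}
    - {"hand": 1, "delta_pos": [0, 0, 1], "yaw": 0}
    - {"hand": 1, "delta_pos": [0, 0, 1], "yaw": 0}
    - {"hand": 1, "delta_pos": [0, 0, 1], "yaw": 0}

```text
clock: 22.82
position: [473.3, -312.2, 72.3]
ee_rot: [0.753, -0.659, 0.0, -0.0]
contact_force: [-0.4, 1.0, 0.5]
gripper_width: 85.4
grasp_force: 0.0
```

apply_moves:
  rows:
    - {"hand": 1, "delta_pos": [0, 0, -5], "yaw": 0}
    - {"hand": 1, "delta_pos": [0, 0, -20], "yaw": 0}
    - {"hand": 1, "delta_pos": [0, 0, -45], "yaw": 0}
    - {"hand": 1, "delta_pos": [0, 0, -75], "yaw": 0}
    - {"hand": 1, "delta_pos": [0, 0, -100], "yaw": 0}
    - {"hand": 1, "delta_pos": [0, 0, -110], "yaw": 0}
    - {"hand": 1, "delta_pos": [0, 0, -110], "yaw": 0}

```text
clock: 23.4
position: [474.7, -312.8, 185.6]
ee_rot: [0.753, -0.658, 0.003, -0.001]
contact_force: [-0.3, -0.9, 0.2]
gripper_width: 85.4
grasp_force: 0.0
```

```bash
python3 - <<'E'
from h import *
im=imaging.get_image("scene")
print(fit(im,'red',[474,-312],24,65,80))
c,a=blob(im,'black',(159,185)); print(c,a)
print('black jar scene',fit(im,'black',[576,-286],24,35,50))
a=np.clip(im["pixels"].astype(float)*1.8,0,255).astype(np.uint8)[110:220,120:230]
cv2.imwrite('pics/6.png',cv2.resize(a[:,:,::-1],None,fx=4,fy=4,interpolation=cv2.INTER_CUBIC))
go(578,-285.5,180,-164.5)
E
```

```text
(array([ 500.5, -292.9]), np.int32(325), 204)
[159.34285714 189.85714286] 35
black jar scene (array([ 578.5, -291.4]), np.int32(212), 225)
t 23.4 pos [ 473.6 -312.2  183.3] psi -82.4 -> delta [ -12.7 -107.1    3.5] yaw 1.433 w 85.3 F [0.1 0.1 0.2]
```

View pics/6.png

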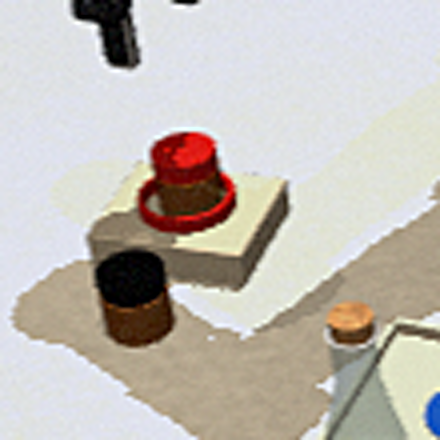

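The red jar stands flat inside the ring; the black jar waits beside the stirrer. I turn the gripper so it closes along the stirrer's y.

apply_moves:
  rows:
    - {"hand": 1, "delta_pos": [0, -5, 0], "yaw": 0.1}
    - {"hand": 1, "delta_pos": [-2, -14, 0], "yaw": 0.22}
    - {"hand": 1, "delta_pos": [-4, -26, 0], "yaw": 0.34}
    - {"hand": 1, "delta_pos": [-5, -40, 0], "yaw": 0.46}
    - {"hand": 1, "delta_pos": [-6, -54, 0], "yaw": 0.58}
    - {"hand": 1, "delta_pos": [-8, -68, 0], "yaw": 0.7}
    - {"hand": 1, "delta_pos": [-10, -82, 0], "yaw": 0.82}
    - {"hand": 1, "delta_pos": [-11, -93, 0], "yaw": 0.94}
    - {"hand": 1, "delta_pos": [-12, -101, 0], "yaw": 1.06}
    - {"hand": 1, "delta_pos": [-12, -105, 0], "yaw": 1.18}
    - {"hand": 1, "delta_pos": [-12, -107, 0], "yaw": 1.3}
    - {"hand": 1, "delta_pos": [-12, -107, 0], "yaw": 1.4}

```text
clock: 24.45
position: [577.1, -285.5, 179.1]
ee_rot: [-0.149, 0.989, 0.001, -0.002]
contact_force: [-0.8, 0.6, -0.2]
gripper_width: 85.3
grasp_force: 0.0
```

```bash
python3 - <<'E'
from h import *
go(578,-286,42,-162.6)
E
```

```text
t 24.4 pos [ 577.1 -285.5  179.1] psi -162.9 -> delta [ -1.3  -1.1 137.1] yaw -0.006 w 85.3 F [-0.8  0.6 -0.2]
```

apply_moves:
  rows:
    - {"hand": 1, "delta_pos": [0, 0, 8], "yaw": 0}
    - {"hand": 1, "delta_pos": [0, 0, 25], "yaw": 0}
    - {"hand": 1, "delta_pos": [0, 0, 47], "yaw": 0}
    - {"hand": 1, "delta_pos": [0, 0, 70], "yaw": 0}
    - {"hand": 1, "delta_pos": [0, 0, 92], "yaw": 0}
    - {"hand": 1, "delta_pos": [0, 0, 112], "yaw": 0}
    - {"hand": 1, "delta_pos": [0, 0, 127], "yaw": 0}
    - {"hand": 1, "delta_pos": [0, 0, 135], "yaw": 0}
    - {"hand": 1, "delta_pos": [0, 0, 137], "yaw": 0}
    - {"hand": 1, "delta_pos": [0, 0, 137], "yaw": 0}
    - {"hand": 1, "delta_pos": [0, 0, 137], "yaw": 0}

```text
clock: 25.37
position: [578.1, -286.3, 45.7]
ee_rot: [-0.152, 0.988, -0.0, 0.0]
contact_force: [0.6, -0.0, 0.2]
gripper_width: 85.6
grasp_force: 0.0
```

apply_moves:
  rows:
    - {"hand": -0.4, "delta_pos": [0, 0, 0], "yaw": 0}
    - {"hand": -0.4, "delta_pos": [0, 0, 0], "yaw": 0}
    - {"hand": -0.4, "delta_pos": [0, 0, 0], "yaw": 0}
    - {"hand": -0.4, "delta_pos": [0, 0, 0], "yaw": 0}
    - {"hand": -0.4, "delta_pos": [0, 0, 0], "yaw": 0}
    - {"hand": -0.4, "delta_pos": [0, 0, 0], "yaw": 0}
    - {"hand": -0.4, "delta_pos": [0, 0, 0], "yaw": 0}
    - {"hand": -0.4, "delta_pos": [0, 0, 0], "yaw": 0}
    - {"hand": -0.4, "delta_pos": [0, 0, 0], "yaw": 0}

```text
clock: 26.12
position: [578.7, -286.4, 46.8]
ee_rot: [-0.152, 0.988, -0.001, 0.001]
contact_force: [0.4, 1.0, 5.5]
gripper_width: 46.5
grasp_force: 62.2
```

```bash
python3 - <<'E'
from h import *
go(617.5,16,178,-82.4)
im=imaging.get_image("scene")
a=np.clip(im["pixels"].astype(float)*1.8,0,255).astype(np.uint8)[110:220,120:230]
cv2.imwrite('pics/7.png',cv2.resize(a[:,:,::-1],None,fx=4,fy=4,interpolation=cv2.INTER_CUBIC))
E
```

```text
t 26.1 pos [ 578.7 -286.4   46.8] psi -162.6 -> delta [-127.9  276.7 -131.4] yaw -1.399 w 46.5 F [0.4 1.  5.5]
```

View pics/7.png

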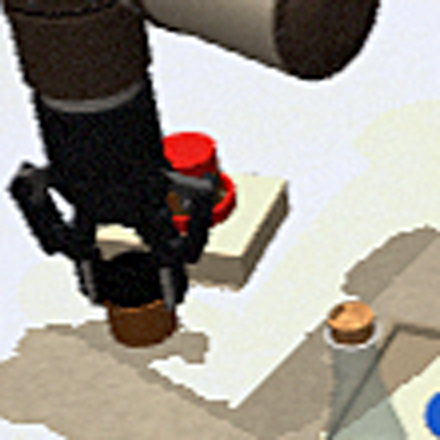

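The fingers hold the black jar's lid evenly, it stands upright. Lifting well above the flask's height, then across.

apply_moves:
  rows:
    - {"hand": -0.4, "delta_pos": [0, 0, -5], "yaw": 0}
    - {"hand": -0.4, "delta_pos": [0, 0, -16], "yaw": 0}
    - {"hand": -0.4, "delta_pos": [0, 0, -33], "yaw": 0}
    - {"hand": -0.4, "delta_pos": [0, 0, -55], "yaw": 0}
    - {"hand": -0.4, "delta_pos": [0, 0, -78], "yaw": 0}
    - {"hand": -0.4, "delta_pos": [0, 0, -100], "yaw": 0}
    - {"hand": -0.4, "delta_pos": [0, 0, -120], "yaw": 0}
    - {"hand": -0.4, "delta_pos": [0, 0, -137], "yaw": 0}
    - {"hand": -0.4, "delta_pos": [0, 0, -147], "yaw": 0}
    - {"hand": -0.4, "delta_pos": [0, 0, -150], "yaw": 0}
    - {"hand": -0.4, "delta_pos": [0, 0, -150], "yaw": 0}

```text
clock: 27.08
position: [577.7, -286.1, 195.9]
ee_rot: [-0.151, 0.989, 0.0, 0.0]
contact_force: [-0.1, -0.5, -2.6]
gripper_width: 46.4
grasp_force: 61.6
```

```bash
python3 - <<'E'
from h import *
go(617.5,16,196,-82.4)
E
```

```text
t 27.1 pos [ 577.7 -286.1  195.9] psi -162.6 -> delta [-128.3  276.3   -0. ] yaw -1.4 w 46.4 F [-0.1 -0.5 -2.6]
```

apply_moves:
  rows:
    - {"hand": -0.4, "delta_pos": [-4, 8, 0], "yaw": -0.06}
    - {"hand": -0.4, "delta_pos": [-12, 25, 0], "yaw": -0.16}
    - {"hand": -0.4, "delta_pos": [-24, 51, 0], "yaw": -0.28}
    - {"hand": -0.4, "delta_pos": [-38, 81, 0], "yaw": -0.4}
    - {"hand": -0.4, "delta_pos": [-52, 112, 0], "yaw": -0.52}
    - {"hand": -0.4, "delta_pos": [-67, 144, 0], "yaw": -0.64}
    - {"hand": -0.4, "delta_pos": [-82, 176, 0], "yaw": -0.76}
    - {"hand": -0.4, "delta_pos": [-96, 206, 0], "yaw": -0.88}
    - {"hand": -0.4, "delta_pos": [-108, 233, 0], "yaw": -1.0}
    - {"hand": -0.4, "delta_pos": [-118, 255, 0], "yaw": -1.12}
    - {"hand": -0.4, "delta_pos": [-125, 270, 0], "yaw": -1.24}
    - {"hand": -0.4, "delta_pos": [-128, 276, 0], "yaw": -1.35}

```text
clock: 28.08
position: [616.6, 18.0, 193.2]
ee_rot: [0.739, -0.674, -0.001, 0.001]
contact_force: [-0.5, -0.1, -1.2]
gripper_width: 46.5
grasp_force: 61.6
```

apply_moves:
  rows:
    - {"hand": -0.4, "delta_pos": [0, 0, 0], "yaw": -0.05}
    - {"hand": -0.4, "delta_pos": [0, 0, 0], "yaw": -0.05}
    - {"hand": -0.4, "delta_pos": [0, 0, 0], "yaw": -0.05}
    - {"hand": -0.4, "delta_pos": [0, 0, 0], "yaw": -0.05}

```text
clock: 28.42
position: [616.8, 15.1, 194.3]
ee_rot: [0.752, -0.659, -0.001, 0.001]
contact_force: [0.3, -0.1, -1.0]
gripper_width: 46.4
grasp_force: 61.6
```

```bash
python3 - <<'E'
from h import *
go(617.5,16,52,-82.4)
E
```

```text
t 28.4 pos [616.8  15.1 194.3] psi -82.5 -> delta [ -0.8  -1.1 142.3] yaw -0.001 w 46.4 F [ 0.3 -0.1 -1. ]
```

apply_moves:
  rows:
    - {"hand": -0.4, "delta_pos": [0, 0, 8], "yaw": 0}
    - {"hand": -0.4, "delta_pos": [0, 0, 25], "yaw": 0}
    - {"hand": -0.4, "delta_pos": [0, 0, 47], "yaw": 0}
    - {"hand": -0.4, "delta_pos": [0, 0, 69], "yaw": 0}
    - {"hand": -0.4, "delta_pos": [0, 0, 90], "yaw": 0}
    - {"hand": -0.4, "delta_pos": [0, 0, 109], "yaw": 0}
    - {"hand": -0.4, "delta_pos": [0, 0, 123], "yaw": 0}
    - {"hand": -0.4, "delta_pos": [0, 0, 132], "yaw": 0}
    - {"hand": -0.4, "delta_pos": [0, 0, 137], "yaw": 0}
    - {"hand": -0.4, "delta_pos": [0, 0, 139], "yaw": 0}
    - {"hand": -0.4, "delta_pos": [0, 0, 140], "yaw": 0}
    - {"hand": -0.4, "delta_pos": [0, 0, 140], "yaw": 0}

```text
clock: 29.42
position: [617.8, 15.5, 56.0]
ee_rot: [0.753, -0.659, 0.0, -0.001]
contact_force: [-0.0, -0.2, -1.4]
gripper_width: 46.8
grasp_force: 61.6
```

```bash
python3 - <<'E'
from h import *
go(617.5,16,52,-82.4)
im=imaging.get_image("scene"); a=np.clip(im["pixels"].astype(float)*1.8,0,255).astype(np.uint8)
cv2.imwrite('pics/8.png',cv2.resize(a[150:270,190:310,::-1],None,fx=4,fy=4,interpolation=cv2.INTER_CUBIC))
E
```

```text
t 29.4 pos [617.8  15.5  56. ] psi -82.4 -> delta [-0.5  0.3  4. ] yaw 0.0 w 46.8 F [-0.  -0.2 -1.4]
```

View pics/8.png

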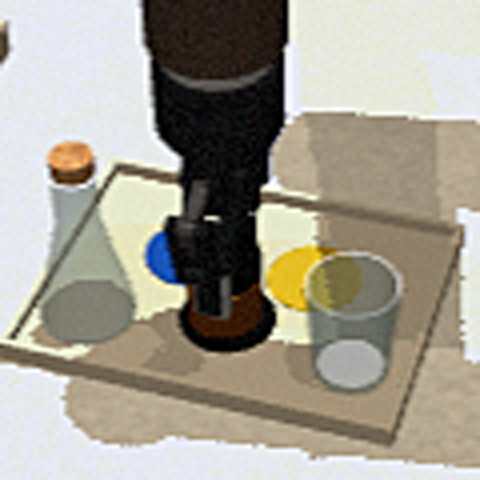

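The jar hangs just above the black pad, centred on it. Setting down.

apply_moves:
  rows:
    - {"hand": -0.4, "delta_pos": [0, 0, 1.5], "yaw": 0}
    - {"hand": -0.4, "delta_pos": [0, 0, 3], "yaw": 0}
    - {"hand": -0.4, "delta_pos": [0, 0, 4], "yaw": 0}
    - {"hand": -0.4, "delta_pos": [0, 0, 4], "yaw": 0}
    - {"hand": -0.4, "delta_pos": [0, 0, 4], "yaw": 0}

```text
clock: 29.88
position: [617.5, 15.5, 51.8]
ee_rot: [0.753, -0.658, 0.0, -0.0]
contact_force: [-0.3, -0.2, 2.1]
gripper_width: 46.2
grasp_force: 62.0
```

Contact felt (+2 N); releasing.

apply_moves:
  rows:
    - {"hand": 0.2, "delta_pos": [0, 0, 0], "yaw": 0}
    - {"hand": 0.4, "delta_pos": [0, 0, 0], "yaw": 0}
    - {"hand": 0.7, "delta_pos": [0, 0, 0], "yaw": 0}
    - {"hand": 1, "delta_pos": [0, 0, 0], "yaw": 0}
    - {"hand": 1, "delta_pos": [0, 0, 0], "yaw": 0}
    - {"hand": 1, "delta_pos": [0, 0, 0], "yaw": 0}
    - {"hand": 1, "delta_pos": [0, 0, 0], "yaw": 0}
    - {"hand": 1, "delta_pos": [0, 0, 0], "yaw": 0}

```text
clock: 30.55
position: [617.3, 15.5, 51.3]
ee_rot: [0.753, -0.659, -0.0, 0.0]
contact_force: [0.2, -0.7, -0.3]
gripper_width: 85.3
grasp_force: 0.0
```

apply_moves:
  rows:
    - {"hand": 1, "delta_pos": [0, 0, -5], "yaw": 0}
    - {"hand": 1, "delta_pos": [0, 0, -20], "yaw": 0}
    - {"hand": 1, "delta_pos": [0, 0, -45], "yaw": 0}
    - {"hand": 1, "delta_pos": [0, 0, -75], "yaw": 0}
    - {"hand": 1, "delta_pos": [0, 0, -105], "yaw": 0}
    - {"hand": 1, "delta_pos": [0, 0, -130], "yaw": 0}
    - {"hand": 1, "delta_pos": [0, 0, -145], "yaw": 0}
    - {"hand": 1, "delta_pos": [0, 0, -149], "yaw": 0}
    - {"hand": 1, "delta_pos": [0, 0, -149], "yaw": 0}

```text
clock: 31.3
position: [617.7, 15.6, 201.9]
ee_rot: [0.753, -0.659, 0.001, -0.001]
contact_force: [-0.8, -0.1, -0.3]
gripper_width: 85.5
grasp_force: 0.0
```

```bash
python3 - <<'E'
from h import *
go(426,337,200,-82.4)
E
```

```text
t 31.3 pos [617.7  15.6 201.9] psi -82.4 -> delta [-343.9  147.4    1.6] yaw 0.0 w 85.5 F [-0.8 -0.1 -0.3]
```

apply_moves:
  rows:
    - {"hand": 1, "delta_pos": [-12, 5, 0], "yaw": 0}
    - {"hand": 1, "delta_pos": [-36, 15, 0], "yaw": 0}
    - {"hand": 1, "delta_pos": [-68, 29, 0], "yaw": 0}
    - {"hand": 1, "delta_pos": [-104, 45, 0], "yaw": 0}
    - {"hand": 1, "delta_pos": [-140, 60, 0], "yaw": 0}
    - {"hand": 1, "delta_pos": [-177, 76, 0], "yaw": 0}
    - {"hand": 1, "delta_pos": [-214, 92, 0], "yaw": 0}
    - {"hand": 1, "delta_pos": [-250, 108, 0], "yaw": 0}
    - {"hand": 1, "delta_pos": [-284, 122, 0], "yaw": 0}
    - {"hand": 1, "delta_pos": [-315, 135, 0], "yaw": 0}
    - {"hand": 1, "delta_pos": [-335, 144, 0], "yaw": 0}
    - {"hand": 1, "delta_pos": [-343, 147, 0], "yaw": 0}

```text
clock: 32.3
position: [423.4, 337.9, 198.5]
ee_rot: [0.754, -0.657, -0.0, 0.002]
contact_force: [0.8, -0.6, -0.1]
gripper_width: 85.3
grasp_force: 0.0
```

apply_moves:
  rows:
    - {"hand": 1, "delta_pos": [0, 0, 0], "yaw": 0}
    - {"hand": 1, "delta_pos": [0, 0, 0], "yaw": 0}
    - {"hand": 1, "delta_pos": [0, 0, 0], "yaw": 0}

```text
clock: 32.55
position: [426.2, 334.8, 199.6]
ee_rot: [0.752, -0.659, 0.0, 0.001]
contact_force: [-0.4, -0.8, -0.3]
gripper_width: 85.5
grasp_force: 0.0
```

```bash
python3 - <<'E'
from h import *
go(425.8,336,87,-82.4)
im=imaging.get_image("top"); save(im,"t9")
V=cv2.GaussianBlur(im["pixels"],(3,3),0).max(2)
k=(V<24).astype(np.uint8); k[:,:235]=0;k[:,290:]=0;k[:140]=0;k[185:]=0
M=cv2.moments(k,True); print(M['m00'],at(im,(M['m01']/M['m00'],M['m10']/M['m00']),30)[:2].round(1))
a=np.clip(im["pixels"].astype(float)*2.5,0,255).astype(np.uint8)
cv2.imwrite('pics/9.png',cv2.resize(a[130:250,60:310,::-1],None,fx=3,fy=3,interpolation=cv2.INTER_CUBIC))
E
```

```text
t 32.5 pos [426.2 334.8 199.6] psi -82.4 -> delta [-1.400e+00  1.000e-01  1.126e+02] yaw -0.001 w 85.5 F [-0.4 -0.8 -0.3]
534.0 [613.8  14.5]
```

View pics/9.png

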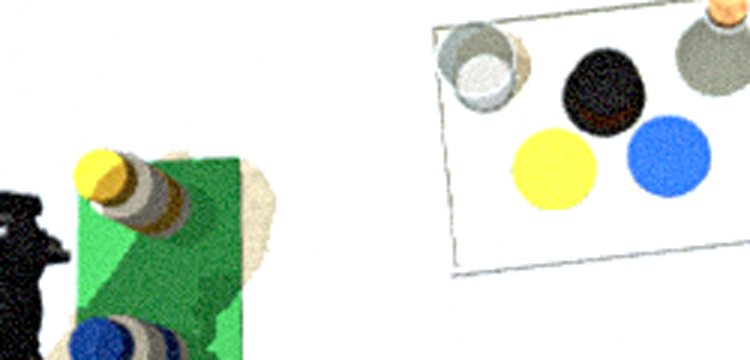

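The black jar stands on the black pad between the free yellow and blue pads; both bottles stand on the mat. Fetching the blue bottle.

apply_moves:
  rows:
    - {"hand": 1, "delta_pos": [-1, 0, 15], "yaw": 0}
    - {"hand": 1, "delta_pos": [-1, 0, 35], "yaw": 0}
    - {"hand": 1, "delta_pos": [-1, 0, 57], "yaw": 0}
    - {"hand": 1, "delta_pos": [-1, 0, 78], "yaw": 0}
    - {"hand": 1, "delta_pos": [-1, 0, 95], "yaw": 0}
    - {"hand": 1, "delta_pos": [-1, 0, 106], "yaw": 0}
    - {"hand": 1, "delta_pos": [-1, 0, 111], "yaw": 0}
    - {"hand": 1, "delta_pos": [-1, 0, 112], "yaw": 0}
    - {"hand": 1, "delta_pos": [-1, 0, 112], "yaw": 0}

```text
clock: 33.35
position: [426.6, 336.5, 88.5]
ee_rot: [0.752, -0.659, 0.0, -0.0]
contact_force: [-0.2, 0.7, -0.5]
gripper_width: 85.8
grasp_force: 0.0
```

apply_moves:
  rows:
    - {"hand": -0.4, "delta_pos": [0, 0, 0], "yaw": 0}
    - {"hand": -0.4, "delta_pos": [0, 0, 0], "yaw": 0}
    - {"hand": -0.4, "delta_pos": [0, 0, 0], "yaw": 0}
    - {"hand": -0.4, "delta_pos": [0, 0, 0], "yaw": 0}
    - {"hand": -0.4, "delta_pos": [0, 0, 0], "yaw": 0}
    - {"hand": -0.4, "delta_pos": [0, 0, 0], "yaw": 0}
    - {"hand": -0.4, "delta_pos": [0, 0, 0], "yaw": 0}
    - {"hand": -0.4, "delta_pos": [0, 0, 0], "yaw": 0}
    - {"hand": -0.4, "delta_pos": [0, 0, 0], "yaw": 0}

```text
clock: 34.1
position: [426.2, 337.3, 89.4]
ee_rot: [0.753, -0.658, 0.0, -0.001]
contact_force: [-1.8, -0.2, 5.8]
gripper_width: 44.1
grasp_force: 61.5
```

apply_moves:
  rows:
    - {"hand": -0.4, "delta_pos": [0, 0, -5], "yaw": 0}
    - {"hand": -0.4, "delta_pos": [0, 0, -14], "yaw": 0}
    - {"hand": -0.4, "delta_pos": [0, 0, -26], "yaw": 0}
    - {"hand": -0.4, "delta_pos": [0, 0, -40], "yaw": 0}
    - {"hand": -0.4, "delta_pos": [0, 0, -54], "yaw": 0}
    - {"hand": -0.4, "delta_pos": [0, 0, -66], "yaw": 0}
    - {"hand": -0.4, "delta_pos": [0, 0, -75], "yaw": 0}
    - {"hand": -0.4, "delta_pos": [0, 0, -80], "yaw": 0}
    - {"hand": -0.4, "delta_pos": [0, 0, -80], "yaw": 0}

```text
clock: 34.85
position: [426.3, 337.3, 169.5]
ee_rot: [0.753, -0.659, -0.0, -0.001]
contact_force: [-0.6, 0.7, -2.5]
gripper_width: 44.1
grasp_force: 61.5
```

```bash
python3 - <<'E'
from h import *
go(572.8,-31,168,-82.4)
E
```

```text
t 34.9 pos [426.3 337.3 169.5] psi -82.4 -> delta [384.5 -96.4   1. ] yaw 0.0 w 44.1 F [-0.6  0.7 -2.5]
```

apply_moves:
  rows:
    - {"hand": -0.4, "delta_pos": [8, -2, 0], "yaw": 0}
    - {"hand": -0.4, "delta_pos": [26, -6, 0], "yaw": 0}
    - {"hand": -0.4, "delta_pos": [52, -13, 0], "yaw": 0}
    - {"hand": -0.4, "delta_pos": [84, -21, 0], "yaw": 0}
    - {"hand": -0.4, "delta_pos": [120, -30, 0], "yaw": 0}
    - {"hand": -0.4, "delta_pos": [157, -39, 0], "yaw": 0}
    - {"hand": -0.4, "delta_pos": [194, -49, 0], "yaw": 0}
    - {"hand": -0.4, "delta_pos": [231, -58, 0], "yaw": 0}
    - {"hand": -0.4, "delta_pos": [267, -67, 0], "yaw": 0}
    - {"hand": -0.4, "delta_pos": [300, -75, 0], "yaw": 0}
    - {"hand": -0.4, "delta_pos": [330, -83, 0], "yaw": 0}
    - {"hand": -0.4, "delta_pos": [354, -89, 0], "yaw": 0}

```text
clock: 35.85
position: [560.8, -5.1, 167.0]
ee_rot: [0.752, -0.659, -0.001, 0.001]
contact_force: [1.1, 0.8, -2.4]
gripper_width: 44.1
grasp_force: 61.5
```

apply_moves:
  rows:
    - {"hand": -0.4, "delta_pos": [18, -4, 0], "yaw": 0}
    - {"hand": -0.4, "delta_pos": [28, -7, 0], "yaw": 0}
    - {"hand": -0.4, "delta_pos": [30, -7, 0], "yaw": 0}
    - {"hand": -0.4, "delta_pos": [30, -7, 6], "yaw": 0}
    - {"hand": -0.4, "delta_pos": [30, -7, 17], "yaw": 0}
    - {"hand": -0.4, "delta_pos": [30, -7, 31], "yaw": 0}
    - {"hand": -0.4, "delta_pos": [30, -7, 45], "yaw": 0}
    - {"hand": -0.4, "delta_pos": [30, -7, 57], "yaw": 0}
    - {"hand": -0.4, "delta_pos": [30, -7, 66], "yaw": 0}
    - {"hand": -0.4, "delta_pos": [30, -7, 72], "yaw": 0}
    - {"hand": -0.4, "delta_pos": [30, -7, 74], "yaw": 0}
    - {"hand": -0.4, "delta_pos": [30, -7, 74], "yaw": 0}

```text
clock: 36.85
position: [571.8, -30.5, 93.7]
ee_rot: [0.753, -0.658, -0.0, 0.0]
contact_force: [-0.2, -0.7, -2.6]
gripper_width: 44.2
grasp_force: 61.5
```

```bash
python3 - <<'E'
from h import *
go(572.8,-31,91,-82.4)
E
```

```text
t 36.9 pos [571.8 -30.5  93.7] psi -82.3 -> delta [ 0.6 -0.9  2.7] yaw 0.001 w 44.2 F [-0.2 -0.7 -2.6]
```

apply_moves:
  rows:
    - {"hand": -0.4, "delta_pos": [0.5, -1, 1], "yaw": 0}
    - {"hand": -0.4, "delta_pos": [0.5, -1, 2], "yaw": 0}
    - {"hand": -0.4, "delta_pos": [0.5, -1, 3], "yaw": 0}
    - {"hand": -0.4, "delta_pos": [0.5, -1, 3], "yaw": 0}

```text
clock: 37.18
position: [573.2, -31.3, 91.5]
ee_rot: [0.752, -0.659, 0.0, -0.0]
contact_force: [0.4, -0.2, -2.9]
gripper_width: 44.2
grasp_force: 61.5
```

Not yet touching; a little lower, then release and retreat.

apply_moves:
  rows:
    - {"hand": -0.4, "delta_pos": [0, 0, 1], "yaw": 0}
    - {"hand": -0.4, "delta_pos": [0, 0, 1.5], "yaw": 0}
    - {"hand": -0.4, "delta_pos": [0, 0, 1.5], "yaw": 0}
    - {"hand": -0.4, "delta_pos": [0, 0, 1.5], "yaw": 0}

```text
clock: 37.52
position: [573.3, -31.4, 91.4]
ee_rot: [0.753, -0.658, 0.0, -0.0]
contact_force: [-3.6, 0.5, 5.0]
gripper_width: 44.2
grasp_force: 62.4
```

apply_moves:
  rows:
    - {"hand": 0.2, "delta_pos": [0, 0, 0], "yaw": 0}
    - {"hand": 0.4, "delta_pos": [0, 0, 0], "yaw": 0}
    - {"hand": 0.7, "delta_pos": [0, 0, 0], "yaw": 0}
    - {"hand": 1, "delta_pos": [0, 0, 0], "yaw": 0}
    - {"hand": 1, "delta_pos": [0, 0, 0], "yaw": 0}
    - {"hand": 1, "delta_pos": [0, 0, 0], "yaw": 0}
    - {"hand": 1, "delta_pos": [0, 0, 0], "yaw": 0}
    - {"hand": 1, "delta_pos": [0, 0, 0], "yaw": 0}

```text
clock: 38.18
position: [573.1, -31.3, 89.7]
ee_rot: [0.753, -0.659, -0.0, 0.0]
contact_force: [-0.3, -0.3, -0.2]
gripper_width: 85.2
grasp_force: 0.0
```

apply_moves:
  rows:
    - {"hand": 1, "delta_pos": [0, 0, -5], "yaw": 0}
    - {"hand": 1, "delta_pos": [0, 0, -20], "yaw": 0}
    - {"hand": 1, "delta_pos": [0, 0, -45], "yaw": 0}
    - {"hand": 1, "delta_pos": [0, 0, -75], "yaw": 0}
    - {"hand": 1, "delta_pos": [0, 0, -100], "yaw": 0}
    - {"hand": 1, "delta_pos": [0, 0, -110], "yaw": 0}
    - {"hand": 1, "delta_pos": [0, 0, -110], "yaw": 0}

```text
clock: 38.77
position: [574.7, -31.1, 203.2]
ee_rot: [0.753, -0.658, 0.002, -0.003]
contact_force: [-0.1, 0.1, 0.5]
gripper_width: 85.3
grasp_force: 0.0
```

```bash
python3 - <<'E'
from h import *
go(536,341.3,200,-82.4)
E
```

```text
t 38.8 pos [574.7 -31.1 203.2] psi -82.4 -> delta [-374.2  -11.2    3.3] yaw 0.001 w 85.3 F [-0.1  0.1  0.5]
```

apply_moves:
  rows:
    - {"hand": 1, "delta_pos": [-14, 0, 0], "yaw": 0}
    - {"hand": 1, "delta_pos": [-40, -1, 0], "yaw": 0}
    - {"hand": 1, "delta_pos": [-76, -3, 0], "yaw": 0}
    - {"hand": 1, "delta_pos": [-115, -4, 0], "yaw": 0}
    - {"hand": 1, "delta_pos": [-155, -5, 0], "yaw": 0}
    - {"hand": 1, "delta_pos": [-195, -7, 0], "yaw": 0}
    - {"hand": 1, "delta_pos": [-235, -8, 0], "yaw": 0}
    - {"hand": 1, "delta_pos": [-275, -9, 0], "yaw": 0}
    - {"hand": 1, "delta_pos": [-312, -10, 0], "yaw": 0}
    - {"hand": 1, "delta_pos": [-345, -11, 0], "yaw": 0}
    - {"hand": 1, "delta_pos": [-366, -12, 0], "yaw": 0}
    - {"hand": 1, "delta_pos": [-374, -12, 0], "yaw": 0}

```text
clock: 39.77
position: [534.2, 343.8, 197.3]
ee_rot: [0.754, -0.657, -0.0, 0.001]
contact_force: [-0.2, 0.1, 0.1]
gripper_width: 85.3
grasp_force: 0.0
```

apply_moves:
  rows:
    - {"hand": 1, "delta_pos": [0, 0, 0], "yaw": 0}
    - {"hand": 1, "delta_pos": [0, 0, 0], "yaw": 0}
    - {"hand": 1, "delta_pos": [0, 0, 0], "yaw": 0}

```text
clock: 40.02
position: [535.3, 339.6, 199.1]
ee_rot: [0.752, -0.659, -0.0, 0.001]
contact_force: [-0.7, 0.3, 0.2]
gripper_width: 85.4
grasp_force: 0.0
```

```bash
python3 - <<'E'
from h import *
go(536,341.3,87,-82.4)
im=imaging.get_image("top"); print(fit(im,'blue',[573,-31],18,105,130),fit(im,'yellow',[561,53],31,5,5))
E
```

```text
t 40.0 pos [535.3 339.6 199.1] psi -82.4 -> delta [ -1.7  -1.1 112.1] yaw -0.001 w 85.4 F [-0.7  0.3  0.2]
(array([573.2, -31.5]), np.int32(257), 312) (array([563.6,  51.3]), np.int32(566), 614)
```

Blue sits at (573.2, −31.5), on its pad. Now yellow.

apply_moves:
  rows:
    - {"hand": 1, "delta_pos": [-1, -1, 15], "yaw": 0}
    - {"hand": 1, "delta_pos": [-1, -1, 35], "yaw": 0}
    - {"hand": 1, "delta_pos": [-1, -1, 57], "yaw": 0}
    - {"hand": 1, "delta_pos": [-1, -1, 78], "yaw": 0}
    - {"hand": 1, "delta_pos": [-1, -1, 95], "yaw": 0}
    - {"hand": 1, "delta_pos": [-1, -1, 106], "yaw": 0}
    - {"hand": 1, "delta_pos": [-1, -1, 111], "yaw": 0}
    - {"hand": 1, "delta_pos": [-1, -1, 112], "yaw": 0}
    - {"hand": 1, "delta_pos": [-1, -1, 112], "yaw": 0}

```text
clock: 40.82
position: [536.8, 342.0, 88.4]
ee_rot: [0.752, -0.659, 0.0, -0.0]
contact_force: [-0.0, 0.2, 0.2]
gripper_width: 85.4
grasp_force: 0.0
```

apply_moves:
  rows:
    - {"hand": -0.4, "delta_pos": [0, 0, 0], "yaw": 0}
    - {"hand": -0.4, "delta_pos": [0, 0, 0], "yaw": 0}
    - {"hand": -0.4, "delta_pos": [0, 0, 0], "yaw": 0}
    - {"hand": -0.4, "delta_pos": [0, 0, 0], "yaw": 0}
    - {"hand": -0.4, "delta_pos": [0, 0, 0], "yaw": 0}
    - {"hand": -0.4, "delta_pos": [0, 0, 0], "yaw": 0}
    - {"hand": -0.4, "delta_pos": [0, 0, 0], "yaw": 0}
    - {"hand": -0.4, "delta_pos": [0, 0, 0], "yaw": 0}
    - {"hand": -0.4, "delta_pos": [0, 0, 0], "yaw": 0}

```text
clock: 41.57
position: [536.5, 342.5, 89.1]
ee_rot: [0.753, -0.658, 0.0, -0.001]
contact_force: [-1.4, -0.6, 5.8]
gripper_width: 44.5
grasp_force: 61.4
```

apply_moves:
  rows:
    - {"hand": -0.4, "delta_pos": [0, 0, -5], "yaw": 0}
    - {"hand": -0.4, "delta_pos": [0, 0, -14], "yaw": 0}
    - {"hand": -0.4, "delta_pos": [0, 0, -26], "yaw": 0}
    - {"hand": -0.4, "delta_pos": [0, 0, -40], "yaw": 0}
    - {"hand": -0.4, "delta_pos": [0, 0, -54], "yaw": 0}
    - {"hand": -0.4, "delta_pos": [0, 0, -66], "yaw": 0}
    - {"hand": -0.4, "delta_pos": [0, 0, -75], "yaw": 0}
    - {"hand": -0.4, "delta_pos": [0, 0, -80], "yaw": 0}
    - {"hand": -0.4, "delta_pos": [0, 0, -80], "yaw": 0}

```text
clock: 42.32
position: [536.8, 342.5, 169.5]
ee_rot: [0.753, -0.659, 0.0, -0.001]
contact_force: [-1.1, -0.6, -1.6]
gripper_width: 44.7
grasp_force: 61.2
```

```bash
python3 - <<'E'
from h import *
go(562.5,52,168,-82.4)
E
```

```text
t 42.3 pos [536.8 342.5 169.5] psi -82.4 -> delta [291.4  13.1   1. ] yaw 0.0 w 44.7 F [-1.1 -0.6 -1.6]
```

apply_moves:
  rows:
    - {"hand": -0.4, "delta_pos": [8, 0, 0], "yaw": 0}
    - {"hand": -0.4, "delta_pos": [25, 1, 0], "yaw": 0}
    - {"hand": -0.4, "delta_pos": [50, 2, 0], "yaw": 0}
    - {"hand": -0.4, "delta_pos": [80, 4, 0], "yaw": 0}
    - {"hand": -0.4, "delta_pos": [115, 5, 0], "yaw": 0}
    - {"hand": -0.4, "delta_pos": [150, 7, 0], "yaw": 0}
    - {"hand": -0.4, "delta_pos": [185, 8, 0], "yaw": 0}
    - {"hand": -0.4, "delta_pos": [217, 10, 0], "yaw": 0}
    - {"hand": -0.4, "delta_pos": [246, 11, 0], "yaw": 0}
    - {"hand": -0.4, "delta_pos": [269, 12, 0], "yaw": 0}
    - {"hand": -0.4, "delta_pos": [284, 13, 0], "yaw": 0}
    - {"hand": -0.4, "delta_pos": [291, 13, 0], "yaw": 0}

```text
clock: 43.32
position: [560.7, 48.5, 166.9]
ee_rot: [0.751, -0.66, -0.001, 0.001]
contact_force: [0.8, -0.6, -1.6]
gripper_width: 44.2
grasp_force: 61.3
```

apply_moves:
  rows:
    - {"hand": -0.4, "delta_pos": [0, 0, 0], "yaw": 0}
    - {"hand": -0.4, "delta_pos": [0, 0, 0], "yaw": 0}
    - {"hand": -0.4, "delta_pos": [0, 0, 6], "yaw": 0}
    - {"hand": -0.4, "delta_pos": [0, 0, 17], "yaw": 0}
    - {"hand": -0.4, "delta_pos": [0, 0, 31], "yaw": 0}
    - {"hand": -0.4, "delta_pos": [0, 0, 45], "yaw": 0}
    - {"hand": -0.4, "delta_pos": [0, 0, 57], "yaw": 0}
    - {"hand": -0.4, "delta_pos": [0, 0, 66], "yaw": 0}
    - {"hand": -0.4, "delta_pos": [0, 0, 72], "yaw": 0}
    - {"hand": -0.4, "delta_pos": [0, 0, 74], "yaw": 0}
    - {"hand": -0.4, "delta_pos": [0, 0, 74], "yaw": 0}

```text
clock: 44.23
position: [561.9, 52.3, 93.3]
ee_rot: [0.753, -0.658, -0.0, 0.0]
contact_force: [0.4, -0.1, -1.2]
gripper_width: 44.3
grasp_force: 61.3
```

```bash
python3 - <<'E'
from h import *
go(562.5,52,91,-82.4)
E
```

```text
t 44.2 pos [561.9  52.3  93.3] psi -82.3 -> delta [ 0.4 -0.6  2.3] yaw 0.001 w 44.3 F [ 0.4 -0.1 -1.2]
```

apply_moves:
  rows:
    - {"hand": -0.4, "delta_pos": [0.5, -0.5, 1], "yaw": 0}
    - {"hand": -0.4, "delta_pos": [0.5, -0.5, 2], "yaw": 0}
    - {"hand": -0.4, "delta_pos": [0.5, -0.5, 3], "yaw": 0}
    - {"hand": -0.4, "delta_pos": [0.5, -0.5, 3.5], "yaw": 0}
    - {"hand": -0.4, "delta_pos": [0.5, -0.5, 3.5], "yaw": 0}
    - {"hand": -0.4, "delta_pos": [0.5, -0.5, 3.5], "yaw": 0}

```text
clock: 44.73
position: [562.9, 51.6, 91.1]
ee_rot: [0.753, -0.658, 0.0, -0.0]
contact_force: [-0.9, -0.6, 3.4]
gripper_width: 43.9
grasp_force: 61.6
```

Contact; release and retreat.

apply_moves:
  rows:
    - {"hand": 0.2, "delta_pos": [0, 0, 0], "yaw": 0}
    - {"hand": 0.4, "delta_pos": [0, 0, 0], "yaw": 0}
    - {"hand": 0.7, "delta_pos": [0, 0, 0], "yaw": 0}
    - {"hand": 1, "delta_pos": [0, 0, 0], "yaw": 0}
    - {"hand": 1, "delta_pos": [0, 0, 0], "yaw": 0}
    - {"hand": 1, "delta_pos": [0, 0, 0], "yaw": 0}
    - {"hand": 1, "delta_pos": [0, 0, 0], "yaw": 0}
    - {"hand": 1, "delta_pos": [0, 0, 0], "yaw": 0}

```text
clock: 45.4
position: [562.5, 51.6, 90.3]
ee_rot: [0.753, -0.659, -0.0, 0.0]
contact_force: [0.3, -0.0, 0.7]
gripper_width: 85.6
grasp_force: 0.0
```

apply_moves:
  rows:
    - {"hand": 1, "delta_pos": [0, 0, -5], "yaw": 0}
    - {"hand": 1, "delta_pos": [0, 0, -20], "yaw": 0}
    - {"hand": 1, "delta_pos": [0, 0, -45], "yaw": 0}
    - {"hand": 1, "delta_pos": [0, 0, -75], "yaw": 0}
    - {"hand": 1, "delta_pos": [0, 0, -105], "yaw": 0}
    - {"hand": 1, "delta_pos": [0, 0, -120], "yaw": 0}
    - {"hand": 1, "delta_pos": [-20, 0, -120], "yaw": 0}
    - {"hand": 1, "delta_pos": [-50, 0, -120], "yaw": 0}
    - {"hand": 1, "delta_pos": [-85, 0, -120], "yaw": 0}
    - {"hand": 1, "delta_pos": [-120, 0, -120], "yaw": 0}
    - {"hand": 1, "delta_pos": [-155, 0, -120], "yaw": 0}
    - {"hand": 1, "delta_pos": [-180, 0, -120], "yaw": 0}

```text
clock: 46.4
position: [538.2, 232.4, 210.9]
ee_rot: [0.753, -0.658, 0.0, -0.001]
contact_force: [1.1, -0.6, 0.3]
gripper_width: 85.2
grasp_force: 0.0
```

apply_moves:
  rows:
    - {"hand": 1, "delta_pos": [-30, 0, 0], "yaw": 0}
    - {"hand": 1, "delta_pos": [-60, 0, 0], "yaw": 0}
    - {"hand": 1, "delta_pos": [-75, 0, 0], "yaw": 0}
    - {"hand": 1, "delta_pos": [-80, 0, 0], "yaw": 0}
    - {"hand": 1, "delta_pos": [-80, 0, 0], "yaw": 0}
    - {"hand": 1, "delta_pos": [-80, 0, 0], "yaw": 0}

```text
clock: 46.9
position: [528.0, 308.5, 210.3]
ee_rot: [0.752, -0.659, -0.0, 0.0]
contact_force: [-0.8, 0.1, -0.2]
gripper_width: 85.2
grasp_force: 0.0
```

```bash
python3 - <<'E'
from h import *
im=imaging.get_image("top")
print('blue',fit(im,'blue',[573,-31],18,105,130),'yel',fit(im,'yellow',[562,52],18,105,130))
a=np.clip(im["pixels"].astype(float)*1.8,0,255).astype(np.uint8)
m=mask(im,'red'); m[:,:380]=0; r,c=np.nonzero(m[205:245]); print('red area',len(r))
cv2.imwrite('pics/10.png',cv2.resize(a[120:260,200:460,::-1],None,fx=3,fy=3,interpolation=cv2.INTER_CUBIC))
E
```

```text
blue (array([573.6, -31. ]), np.int32(256), 312) yel (array([562.6,  49. ]), np.int32(268), 311)
red area 697
```

View pics/10.png

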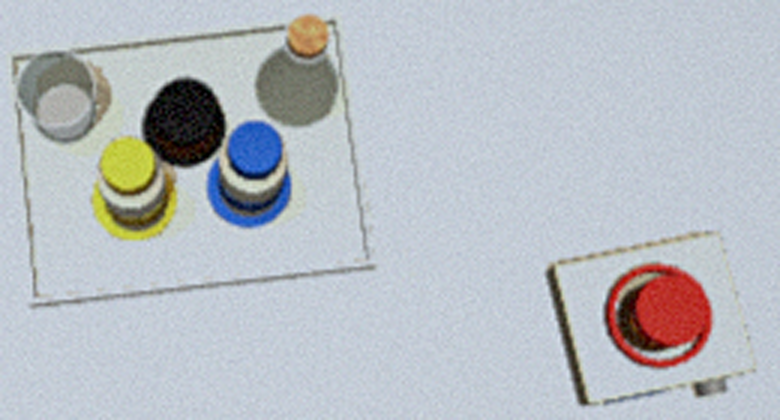

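The picture shows both bottles inside their own pads, the black jar on its pad and the red lid inside the ring (crop ≈ (673, 312), ring centre ≈ (659, 315)). After correcting for parallax the red jar is within about 4 mm of centre. The flask is where it was. Handing in.

```bash
python3 -c "
from h import *
print(workorder.job_done())"
```

```text
the job is handed in; nothing more can be done
None
```

I carried out every step in the required order and handed the job in at about 47 s of the 138 s allowed. The last picture shows both bottles on their own pads, the black-lidded jar on the black pad, the red-lidded jar in the ring and the flask in its place, but the hand-in returned no verdict.

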